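# Fit the mixing shaft to the bar's hand mixer

## Robot

A 6-joint arm with a two-finger parallel gripper is mounted at the origin on the work surface. World frame = base frame: x ahead of the robot, y to its left, z up, the work surface at z = 0. Lengths are in mm, angles in degrees, forces in N, time in s.
With the tool pointing down it reaches from about 300 to 850 mm from the base axis. Payload 4.2 kg.
Tool frame: the origin (TCP) lies on the centre line of the jaws, within the pads' length; the fingertips stand 11 mm ahead of it and the grasp point (between the pads) lies 8 mm behind it; z points along the fingers, y is the direction in which the jaws open and shut (so a half turn about z gives the same grasp; the last joint's range is limited). The gripper opens to 91 mm and grips with 3 to 60 N. Pads are 32 mm wide; open, the fingers measure 118 mm over their backs; the gripper's body (76 mm by 178 mm) begins 60 mm behind the grasp point.
Start: joints at [-67.494, 18.312, 89.639, -0, 72.044, -1.146], TCP at [230.68, -526.715, 224.976] pointing down, gripper open.
Joint ranges: [-177.97, 177.97], [-48.28, 115.42], [12.27, 149.76], [-77.06, 257.06], [2.81, 150.46], [-146.56, 146.56]. Speed limits (degrees/s): [147.25, 147.25, 180, 180, 180, 180].

## Interface

Orientations are given as [roll, pitch, yaw] about the fixed x, y, z axes, in that order (R = Rz(yaw) Ry(pitch) Rx(roll)).
In Python, from workcell import env, grab_frame gives the robot as it stands. The module is installed in compiled form; this text tells all that it offers.
- The arm moves only by the tool arm_command, never from a script. Its argument "series" is one flat list of numbers, 6 for each row, row after row: the shift along the world's x, y, z each as a share of 400 mm, from -1 to 1, then the turn, a rotation vector about the world's x, y, z each as a share of 45 degrees, from -1 to 1. A call has 1 to 20 rows; each row shifts and turns the commanded pose from where the row before left it; what a row does not reach is not made up. A row lasts 1/12 s, in which the tool goes at most 41.7 mm and 7.16 degrees, less where a joint would pass 70% of its speed; a pose out of reach is approached as far as the arm can. A call with a number of a shift or a turn outside -1 to 1 is refused whole. A call with a gripper value outside its range is refused whole. "hand" is the opening, from 0 (shut) to 1 (fully open), set as the call begins (left out, the last holds). The fingers move at their own pace and stop on an object; "newtons" is the grip in N (left out, the last holds). Time passes only in rows, so rows that do not move let the fingers close. It gives the time, the measured TCP pose, the force and the opening at its end, in the units of the state.
- env.state(): the state, without advancing time (a new reading comes with each control period).
- grab_frame(name): name is "scene" or "side" or "wrist"; returns a dict with "frame" (480x640x3 uint8, red, green, blue), "intrinsics" (3x3 intrinsics, pixels), "R" (3x3) and "t" (3): a world point X has camera coordinates R X + t; the wrist camera has in their place "tool_from_camera" (4x4, takes a point from camera to tool coordinates, whose origin is the TCP and whose axes are the flange's). Camera axes: x right, y down, z forward; pixel columns grow to the right and rows downward; lengths in mm; the calibration is good to about 2 mm. The wrist camera is an equidistant fisheye: a pixel r from the principal point sees the ray r / f radians off the axis. A picture is of the moment at which its call begins: read the wrist's pose just before it. There is no depth.
- env.job_done(): hands the job in, once; it reports no verdict.
The state is a dict: "time_s": time; "qpos": joint angles; "qvel": joint speeds; "effort": joint torques, N m; "ee_pos": TCP position; "ee_rot": TCP orientation; "force": force on the tool from outside, world axes, zero at the start; "torque": the same for the moment, N m; "gripper_width": finger opening in mm.
Only numpy, scipy, OpenCV 4.12 (cv2) and the standard library are available. Lean on these libraries where they do the work, as an engineer would, in place of code of your own. Each camera call takes 0.05 s, during which the arm holds its last target.

## Task

Fit the loose mixing shaft to the hand mixer: take it off its wooden rest, push its tapered end into the mixer's socket, past the spring catch, until it is firmly home on the depth stop without ramming it, and only then swing the clamp lever fully down to lock it. Leave the shaft held in the mixer, let go of everything, and leave the cups, the syrup bottle and the pitcher where they are.

Things in the scene. Friction and masses are not known exactly. Their poses are not given: they have to be found in the camera images.
- shaft_grip (a point): The mixing shaft: a loose steel round bar, 16 mm thick, 216 mm long, 0.15 to 0.31 kg. This point, on its axis near its balance point, is the place to grip, 134 mm from the tapered end; its x axis runs along the bar to that end. At the start the bar lies level in two notches of the wooden rest, axis 50 mm above the counter; 40 mm each way along it are free for fingers, the rest's base is 42 mm below.
- shaft_tip (a point): Centre of the shaft's tapered end face, 134 mm from shaft_grip along its x axis. The last 8 mm taper from 16 to 9 mm in diameter. This end goes into the mixer.
- shaft_head (a point): Centre of the shaft's outer end face, 82 mm behind shaft_grip: a ribbed round stirring head, 36 mm across and 12 mm long. It stays outside the mixer.
- rest: Fixed low wooden rest, base 165 x 70 x 8 mm with two notched posts, 12 mm thick and up to 52 mm high, at +75 and -55 mm along its x axis. Origin on the counter under shaft_grip (to 3 mm); x axis along the shaft towards its tapered end.
- mouth (a point): Centre of the mouth of the mixer's socket, 85 mm above the counter. Its x axis runs level along the socket INTO the mixer (the way to feed), z is up. The socket is eight-sided, 17.8 mm across flats, without a funnel, in a steel nose 42 mm across and 74 mm long. A hidden depth stop, set anywhere from 54 to 92 mm from the mouth, must be felt. Let go, the fed shaft stays in; its outer end sags 0 to 8 mm.
- catch_point (a point): Point on the socket's axis, 22 mm in from the mouth, where a ball on a spring presses on the shaft from above. Pushing the taper past it takes a push of about 7 to 12 N; from there the shaft drags with about 2 to 6 N all the way. This is not the stop.
- mixer: Hand mixer lying fixed in a cradle on the counter; white round motor body, 105 mm thick, 226 mm long, from 74 to 300 mm behind the mouth, on the socket's axis (its top 137 mm above the counter). Origin on the counter under the mouth; axes as the mouth's.
- stop_buffer (a joint): Rubber face of the hidden depth stop, on a stiff spring, 10 N per mm: 0 when free, grows (m) with the shaft's push on it (10 N = 1 mm). A firm push is 5 N or more on top of the catch's drag; a push over 20 N (2 mm) knocks the stop out of its setting.
- stop_pin (a joint): Small feeler pin in the middle of the depth stop, standing 6 mm out of its face on a very weak spring (under 0.6 N): 0 when out, 0.006 (m) when the shaft's end has reached the stop's face, more when it presses the face in.
- lever (a joint): Clamp lever on top of the nose: 0 = open (handle 65 degrees above level), 1.4 rad = fully down (15 degrees below level, at its end stop). It stays where it is left. Closing takes about 2 to 8 N at lever_tip, across the handle, most over the last half, when its cam clamps the shaft. Closed too early, the cam blocks the socket.
- lever_hinge (a point): Point on the lever's hinge axis, 36 mm in from the mouth and 21.5 mm above the socket's axis. The hinge axis is parallel to the mouth's x axis. The handle swings across it, on the side of the mouth's +y axis (the robot's side), from steep to just below level.
- lever_tip (a point): Centre of the lever's black round grip (18 mm thick, from 60 mm to its rounded end 114 mm from the hinge, on a 12 mm steel handle), on the handle's axis, 90 mm from lever_hinge. Push here, on the handle's upper side, along the arc about the hinge.
- cups: Loose stack of paper cups, 87 mm across, 148 mm high, origin under its centre. Leave alone.
- syrup: Loose pump bottle of syrup, 72 mm across, 205 mm high, origin under its centre. Leave alone.
- pitcher: Loose steel milk pitcher with handle, 84 mm across, 100 mm high, origin under its centre. Leave alone.
Not all that is in view belongs to the job. What is meant by the part that bears shaft_grip is not green, and is the larger of those in its own colour.

How it is judged (in metres and radians):
On the way:
1. the shaft is pushed home: its end presses the stop (buffer pressed in by over 0.3 mm, about 3 N, pin in by over 4.5 mm) while the lever is still open (under 0.5 rad) (value of joint stop_buffer above 0.0003 m and value of joint stop_pin above 0.0045 m and value of joint lever below 0.5 rad), for 0.1 s.
At the end, for the whole second after the job is handed in: The shaft lies in the socket, within 1.5 mm of the depth stop's face (pin in by over 4.5 mm) and over 50 mm deep, in line with the socket within 4 degrees (0.07 rad) and at rest; the lever is down (over 1.25 rad) with its cam pressing on the shaft (over 3 N) (value of joint stop_pin above 0.0045 m and value of joint lever above 1.25 rad and contact force between lever and shaft above 3 N and distance between shaft_tip and mouth above 0.05 m and angle between the x axis of shaft_tip and the x axis of mouth, either way round below 0.07 rad and linear speed of shaft below 0.02 m/s); the robot touches nothing.
It fails at once if the depth stop is rammed (buffer pressed in by over 2 mm, 20 N) (value of joint stop_buffer above 0.002 m).
It fails at once if the cup stack was moved over 20 mm (distance of cups from where it was at the start of the episode above 0.02 m).
It fails at once if the syrup bottle was moved over 20 mm (distance of syrup from where it was at the start of the episode above 0.02 m).
It fails at once if the pitcher was moved over 20 mm (distance of pitcher from where it was at the start of the episode above 0.02 m).
It also fails if it takes over 64 s, if anything falls off the work surface, if the arm or the gripper's body presses on something with over 40 N, if the wrist force passes 120 N, or if a joint passes its speed limit or range.

## Working session

There is one attempt and no reset: what is moved stays moved. The work goes in short steps, Python scripts to look and compute and a tool call to move; the robot and the scene stay as the last step left them, time stands still between calls to the robot, and variables do not carry over. Pictures are saved under pics/ and viewed, and the job is handed in when it is done.

Besides the shell and the picture viewer there is one more tool, called after "Emit:" as a command line: name --argument value ..., lists and objects as JSON in quotes. arm_command: Moves the arm, as the interface text tells. Shift numbers are shares of 400 mm and turn numbers shares of 45 degrees, none past 1 either way. Its arguments: {"type":"object","properties":{"series":{"type":"array"},"hand":{"type":"number"},"newtons":{"type":"number"}},"required":["series"]}

```bash
mkdir -p pics; python3 - <<'E'
from workcell import env, grab_frame
import cv2,numpy as np,pickle
s=env.state();print(s)
d={}
for n in ["scene","side","wrist"]:
    f=grab_frame(n);d[n]=f
    cv2.imwrite(f"pics/{n}0.png",f["frame"][:,:,::-1])
    print(n,{k:np.round(v,4).tolist() for k,v in f.items() if k!="frame"})
pickle.dump((s,d),open("f0.pkl","wb"))
E
```

```text
{'time_s': 0.0, 'qpos': array([-6.74925722e+01,  1.83519957e+01,  8.97055135e+01, -3.18119047e-03,
        7.20432649e+01, -1.14675912e+00]), 'qvel': array([-0.01057476, -0.00411442, -0.03475668,  0.02185553,  0.01691068,
        0.00896393]), 'effort': array([ 1.98044792e-03, -4.12450254e+01, -2.31979430e+01,  7.30097503e-02,
        4.59844933e-02, -1.35648756e-04]), 'ee_pos': array([ 230.49391076, -526.2607967 ,  224.12275197]), 'ee_rot': array([-1.79899186e+02,  1.00706719e-03,  2.36551713e+01]), 'force': array([-0.99329242,  0.60432237, -0.17766259]), 'torque': array([ 0.00836734,  0.03405577, -0.03332611]), 'gripper_width': 91.11602493690201}
scene {'intrinsics': [[526.7953, 0.0, 321.4515], [0.0, 526.7953, 247.7757], [0.0, 0.0, 1.0]], 'R': [[0.2543, 0.9669, 0.0202], [0.6366, -0.1517, -0.7561], [-0.7281, 0.2051, -0.6541]], 't': [-113.736, -227.9793, 1906.3829]}
side {'intrinsics': [[605.5113, 0.0, 315.0948], [0.0, 605.5113, 245.4655], [0.0, 0.0, 1.0]], 'R': [[-0.9252, -0.3794, 0.0064], [-0.266, 0.6366, -0.7239], [0.2706, -0.6715, -0.6899]], 't': [480.3992, 275.6467, 1495.6595]}
wrist {'intrinsics': [[371.6483, 0.0, 321.0957], [0.0, 371.6483, 241.5568], [0.0, 0.0, 1.0]], 'tool_from_camera': [[-0.0004, -0.9702, -0.2424, 67.7863], [1.0, 0.0, -0.0017, -0.5078], [0.0017, -0.2424, 0.9702, -159.5992], [0.0, 0.0, 0.0, 1.0]]}
```

View pics/scene0.png

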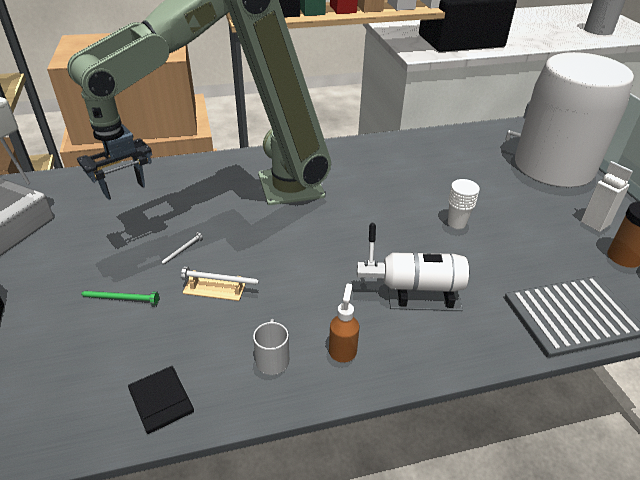

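View pics/side0.png

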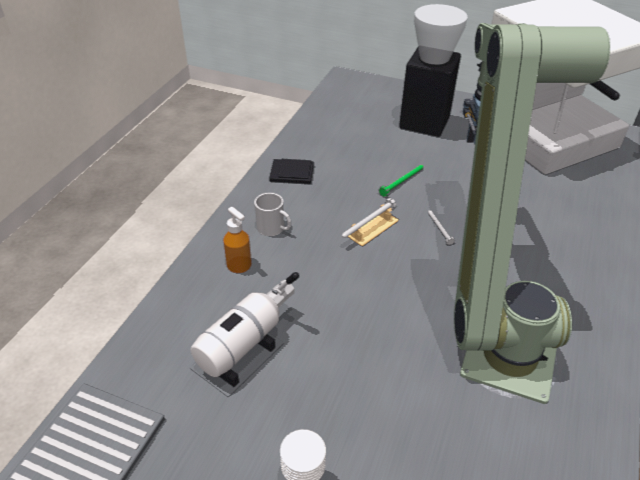

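View pics/wrist0.png

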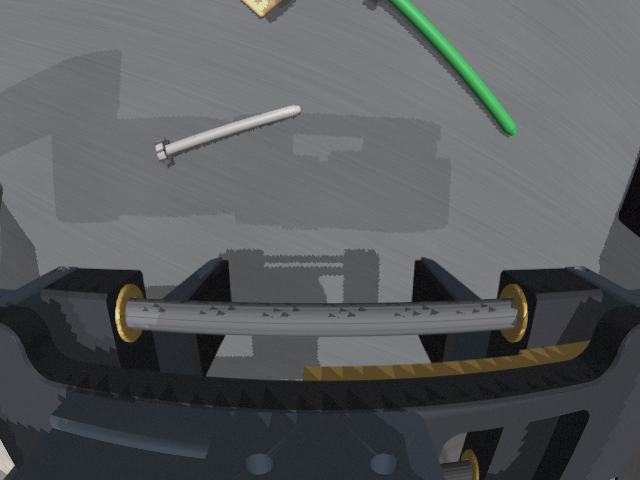

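Candidates for the shaft are the green bar (scene 120,296), the small loose grey bar (182,248) and the larger steel bar on the wooden rest (220,277). By the description it is the one on the rest, so I'll check it in close crops.

```bash
python3 - <<'E'
import cv2,numpy as np,pickle
s,d=pickle.load(open("f0.pkl","rb"))
def crop(n,x0,y0,w,h,k):
    im=d[n]["frame"][y0:y0+h,x0:x0+w,::-1]
    return cv2.resize(im,None,fx=k,fy=k,interpolation=cv2.INTER_CUBIC)
a=crop("scene",160,220,110,85,7);cv2.imwrite("pics/c1.png",a)
a=crop("side",330,185,80,70,8);cv2.imwrite("pics/c2.png",a)
a=crop("scene",345,210,130,100,6);cv2.imwrite("pics/c3.png",a)
a=crop("side",185,260,125,130,4.6);cv2.imwrite("pics/c4.png",a)
E
```

```text
(no output)
```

View pics/c1.png

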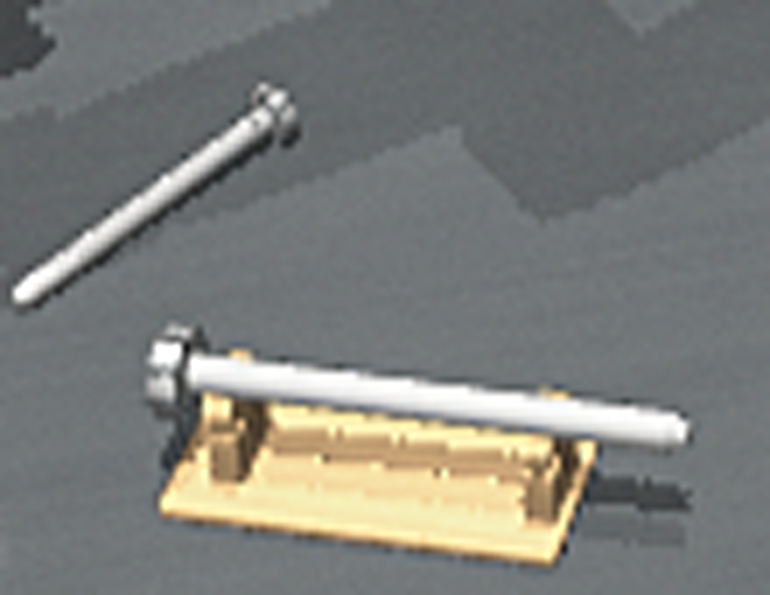

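View pics/c2.png

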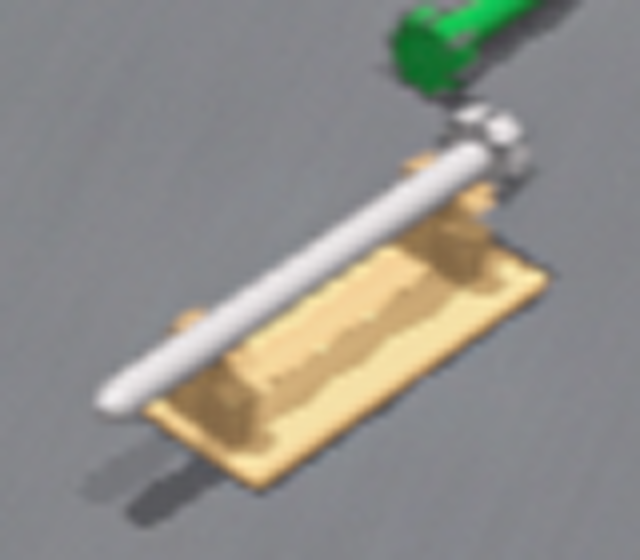

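View pics/c3.png

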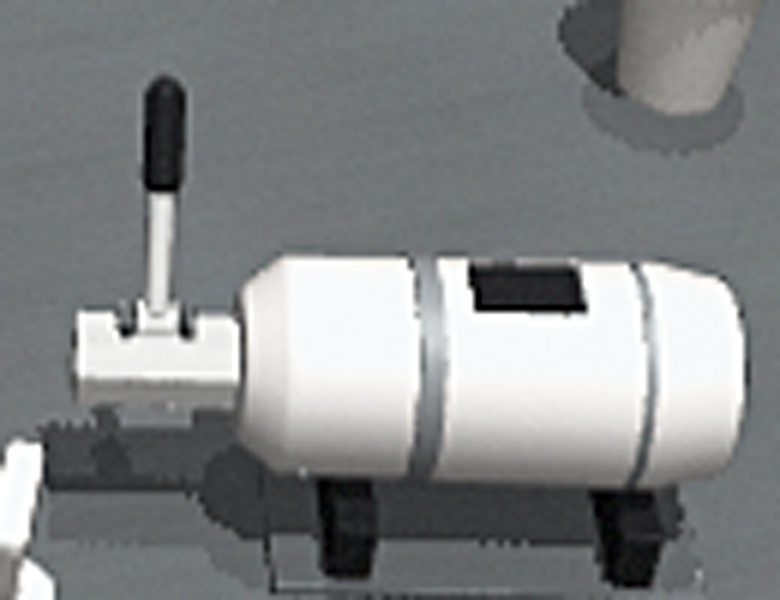

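View pics/c4.png

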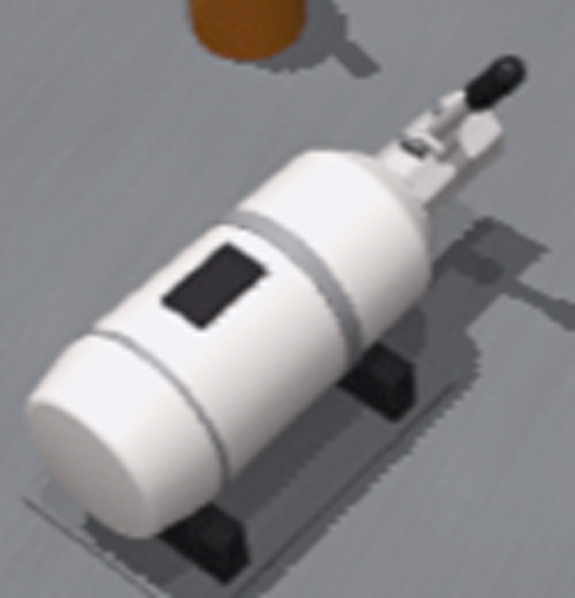

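```bash
cat > h.py <<'E'
import cv2,numpy as np,pickle
from scipy.spatial.transform import Rotation as Ro
def ray(f,px):
    K=f["intrinsics"];v=np.linalg.inv(K)@[px[0],px[1],1];R=np.array(f["R"]);t=np.array(f["t"])
    d=R.T@v;return -R.T@t,d/np.linalg.norm(d)
def wray(f,s,px):
    K=f["intrinsics"];u=np.array([px[0]-K[0,2],px[1]-K[1,2]])/K[0,0];r=np.linalg.norm(u)
    v=np.array([*(u/max(r,1e-9)*np.sin(r)),np.cos(r)])
    T=np.array(f["tool_from_camera"]);R=Ro.from_euler("xyz",s["ee_rot"],degrees=True).as_matrix()
    return R@T[:3,3]+s["ee_pos"],R@T[:3,:3]@v
def onz(r,z):
    o,d=r;return o+d*(z-o[2])/d[2]
def tri(r1,r2):
    A=np.zeros((3,3));b=np.zeros(3)
    for o,d in(r1,r2):
        P=np.eye(3)-np.outer(d,d);A+=P;b+=P@o
    x=np.linalg.solve(A,b);return x,[np.linalg.norm((np.eye(3)-np.outer(d,d))@(x-o)) for o,d in(r1,r2)][0]
def wproj(f,s,X):
    T=np.array(f["tool_from_camera"]);R=Ro.from_euler("xyz",s["ee_rot"],degrees=True).as_matrix()
    p=R.T@(np.array(X)-s["ee_pos"]);c=T[:3,:3].T@(p-T[:3,3]);r=np.hypot(c[0],c[1]);th=np.arctan2(r,c[2])
    return f["intrinsics"][:2,2]+f["intrinsics"][0,0]*th*c[:2]/r
E
python3 - <<'E'
from h import *
s,d=pickle.load(open("f0.pkl","rb"));S=d["scene"];D=d["side"]
P=dict(tip=((257.6,281.4),(343.1,235.2),50),head=((184.6,272.9),(391,202.5),50),
 levend=((345+165/6,210+80/6),(185+512/4.6,260+65/4.6),200))
for k,(a,b,z) in P.items(): print(k,tri(ray(S,a),ray(D,b)),onz(ray(S,a),z),onz(ray(D,b),z))
print("nose front top centre(z106?)",onz(ray(S,(357.8,269.7)),85))
for k,p,z in [("bodyfar c",(345+745/6,210+370/6),85)]: print(k,onz(ray(S,p),z))
print('pitcher',onz(ray(S,(271,365)),0),'syrup',onz(ray(S,(343,352)),0),'cups',onz(ray(S,(459,222)),0))
for q in [(250,330)]: pass
E
```

```text
tip (array([ 516.82348465, -202.5777317 ,   52.40249936]), np.float64(1.0970536197845397)) [ 515.54216758 -201.64180888   50.        ] [ 517.22086972 -206.35135832   50.        ]
head (array([ 433.82497693, -395.63472456,   51.98365327]), np.float64(2.171127223423114)) [ 434.18074466 -394.34572103   50.        ] [ 433.6227344  -400.92036004   50.        ]
levend (array([520.24787538, 118.42843895, 200.43824531]), np.float64(0.681626590506753)) [520.44119757 118.99957383 200.        ] [520.10833254 117.34811432 200.        ]
nose front top centre(z106?) [570.36041245  69.30430726  85.        ]
bodyfar c [649.82656135 366.25948418  85.        ]
pitcher [ 764.09514099 -212.73088188    0.        ] syrup [768.36081213 -27.70958251   0.        ] cups [342.62550099 502.80214146   0.        ]
```

```bash
cat >> h.py <<'E'
def go(s,pos,rpy):
    "total shares from measured pose to pos,rpy"
    R0=Ro.from_euler("xyz",s["ee_rot"],degrees=True);R1=Ro.from_euler("xyz",rpy,degrees=True)
    rv=(R1*R0.inv()).as_rotvec(degrees=True);d=np.array(pos)-s["ee_pos"]
    n=max(np.linalg.norm(d)/41.7,np.linalg.norm(rv)/7.16)
    print("shift",np.round(d/400,4),"turn",np.round(rv/45,4),"rows",round(n,2),"per row(ceil)",np.round(np.r_[d/400,rv/45]/max(1,np.ceil(n)),4))
E
python3 - <<'E'
from h import *
from workcell import env
go(env.state(),[464,-326,190],[180,-15,66.7])
E
```

```text
shift [ 0.5836  0.5009 -0.0857] turn [ 0.2408 -0.2418  0.9508] rows 7.42 per row(ceil) [ 0.073   0.0626 -0.0107  0.0301 -0.0302  0.1188]
```

Emit:
arm_command --series '[0.073,0.0626,-0.0107,0.0301,-0.0302,0.1188,0.073,0.0626,-0.0107,0.0301,-0.0302,0.1188,0.073,0.0626,-0.0107,0.0301,-0.0302,0.1188,0.073,0.0626,-0.0107,0.0301,-0.0302,0.1188,0.073,0.0626,-0.0107,0.0301,-0.0302,0.1188,0.073,0.0626,-0.0107,0.0301,-0.0302,0.1188,0.073,0.0626,-0.0107,0.0301,-0.0302,0.1188,0.073,0.0626,-0.0107,0.0301,-0.0302,0.1188,0,0,0,0,0,0,0,0,0,0,0,0]' --hand 1

```text
time_s: 0.98
ee_pos: [464.8, -325.3, 189.8]
ee_rot: [-180.0, -15.0, 66.8]
force: [-0.1, -0.5, 0.1]
gripper_width: 91.0
```

```bash
python3 - <<'E'
from h import *
from workcell import env,grab_frame
s=env.state();f=grab_frame("wrist");pickle.dump((s,f),open("f1.pkl","wb"))
print(s["time_s"],s["ee_pos"],s["ee_rot"],s["force"],s["qpos"])
cv2.imwrite("pics/w1.png",f["frame"][:,:,::-1])
for X in [(516.8,-202.6,50),(433.8,-395.6,50),(464,-326,50)]: print(wproj(f,s,X))
E
```

```text
0.9833 [ 464.84198641 -325.34360647  189.80886625] [-179.96148949  -14.99208498   66.78053253] [-0.06234883 -0.49013517  0.11739157] [-44.10390316  21.51290235  91.68962407  14.63826661  72.82830844
 -25.97234288]
[321.45254953 123.41823541]
[321.28991534 365.13336547]
[321.65122288 278.56179095]
```

View pics/w1.png

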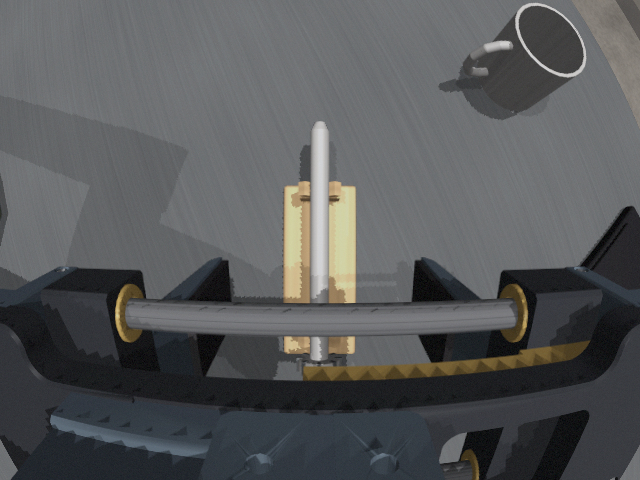

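The wrist view shows the shaft on the rest, with its tip at (320,122) and the bar along column ~319, matching my prediction of (321,123).

```bash
python3 - <<'E'
from h import *
s,f=pickle.load(open("f1.pkl","rb"))
im=f["frame"].astype(int)
pts=[]
for y in (140,150,160,170,215,230,245,260,275):
    r=im[y,300:342]; g=(r.min(1)>125)&(r.max(1)-r.min(1)<25)
    i=np.where(g)[0]+300; pts.append((i.mean(),y)); print(y,i.min(),i.max())
W=np.array([onz(wray(f,s,p),50)[:2] for p in pts]);print(W.round(1))
c=W.mean(0);u=np.linalg.svd(W-c)[2][0];u*=np.sign(u[1]);print("yaw",np.degrees(np.arctan2(u[1],u[0])))
col=im[110:135,320].min(1);print(col)
for py in(121,122,123):
  t=onz(wray(f,s,(320,py)),50);print(t)
t=onz(wray(f,s,(320,122)),50)[:2];tip=c+u*((t-c)@u);g=tip-134*u;print("tip",tip,"grip",g)
yaw=np.degrees(np.arctan2(u[1],u[0]))
Rz=Ro.from_euler("xyz",[180,-15,yaw],degrees=True).as_matrix()[:,2]
tcp=np.r_[g,50]+8*Rz;print("tcp",tcp)
go(s,tcp,[180,-15,yaw])
E
```

```text
140 312 328
150 312 328
160 311 328
170 311 328
215 311 328
230 311 328
245 311 328
260 311 328
275 311 328
[[ 509.6 -216.2]
 [ 506.  -224.6]
 [ 502.1 -232.6]
 [ 498.6 -240.7]
 [ 483.4 -276.2]
 [ 478.4 -287.8]
 [ 473.5 -299.4]
 [ 468.5 -310.9]
 [ 463.5 -322.5]]
yaw 66.62144909562726
[112 111 112 114 112 114 114 113 113 112 112 169 192 192 193 193 193 191
 199 209 210 210 210 210 209]
[ 516.53295002 -200.00351936   50.        ]
[ 516.16124342 -200.87108886   50.        ]
[ 515.79023895 -201.73700774   50.        ]
tip [ 516.05929065 -200.82701526] grip [ 462.88751517 -323.82604897]
tcp [ 463.70911924 -321.92548225   42.27259339]
shift [-0.0028  0.0085 -0.3688] turn [-0.0002 -0.0008 -0.0038] rows 3.54 per row(ceil) [-0.0007  0.0021 -0.0922 -0.     -0.0002 -0.0009]
```

Emit:
arm_command --series '[-0.0014,0.0043,-0.09,0,0,-0.002,-0.0014,0.0042,-0.09,0,0,-0.002,0,0,-0.09,0,0,0,0,0,-0.06,0,0,0,0,0,-0.0388,0,0,0,0,0,0,0,0,0]'

```text
time_s: 1.53
ee_pos: [460.3, -322.5, 40.2]
ee_rot: [-179.7, -15.1, 66.3]
force: [-0.2, 0.5, -0.5]
gripper_width: 91.5
```

Emit:
arm_command --series '[0,0,0,0,0,0,0,0,0,0,0,0,0,0,0,0,0,0,0,0,0,0,0,0,0,0,0,0,0,0,0,0,0,0,0,0,0,0,0,0,0,0,0,0,0,0,0,0]' --hand 0 --newtons 60

```text
time_s: 2.2
ee_pos: [463.2, -323.0, 43.4]
ee_rot: [179.9, -15.0, 66.5]
force: [-0.5, 0.3, -0.8]
gripper_width: 40.5
```

Emit:
arm_command --series '[0,0,0,0,0,0,0,0,0,0,0,0,0,0,0,0,0,0,0,0,0,0,0,0,0,0,0,0,0,0,0,0,0,0,0,0,0,0,0,0,0,0]'

```text
time_s: 2.78
ee_pos: [463.6, -323.3, 43.3]
ee_rot: [179.9, -15.0, 66.5]
force: [2.5, -0.7, -0.6]
gripper_width: 15.4
```

```bash
python3 - <<'E'
from h import *
from workcell import env,grab_frame
s=env.state();f=grab_frame("wrist")
print(s["time_s"],s["ee_pos"],s["ee_rot"],s["force"],s["gripper_width"],s["qpos"])
cv2.imwrite("pics/w2.png",f["frame"][:,:,::-1])
E
```

```text
2.7833 [ 463.63870664 -323.29008568   43.31844958] [179.85843971 -14.97765995  66.5049347 ] [ 2.5483705  -0.70537136 -0.61107154] 15.403981224448748 [-44.08358634  29.70837879 102.21519977  17.3338622   54.58185947
 -31.46890125]
```

View pics/w2.png

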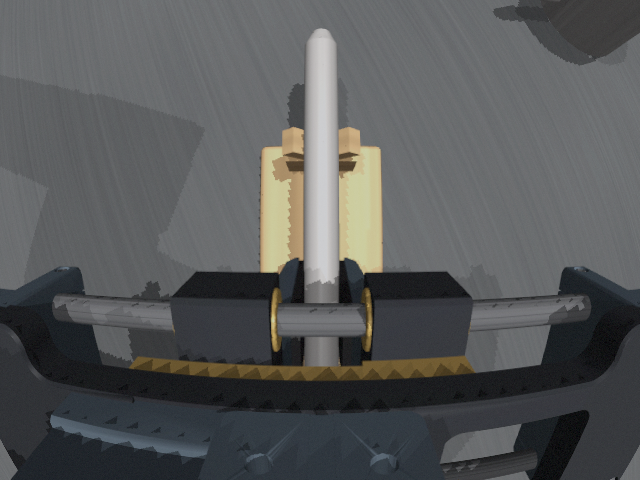

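The shaft is held (width 15.4 mm) and its tip shows at (320,32). Next I lift it.

Emit:
arm_command --series '[0,0,0.02,0,0,0,0,0,0.05,0,0,0,0,0,0.08,0,0,0,0,0,0.07,0,0,0,0,0,0,0,0,0]'

```text
time_s: 3.25
ee_pos: [465.0, -324.8, 136.9]
ee_rot: [179.4, -14.8, 66.6]
force: [0.5, -0.1, -0.4]
gripper_width: 14.8
```

```bash
python3 - <<'E'
from h import *
from workcell import env
s=env.state();print(s["time_s"],s["ee_pos"],s["force"],s["torque"],s["gripper_width"])
go(s,[522,-107,130],[180,-15,75])
E
```

```text
3.25 [ 465.04265544 -324.79237887  136.87177448] [ 0.48801718 -0.14117703 -0.40928669] [-0.27605448 -0.01217406 -0.013844  ] 14.771328808637165
shift [ 0.1424  0.5445 -0.0172] turn [0.0079 0.0107 0.1895] rows 5.4 per row(ceil) [ 0.0237  0.0907 -0.0029  0.0013  0.0018  0.0316]
```

Emit:
arm_command --series '[0.0237,0.09,-0.002,0,0,0.031,0.0237,0.09,-0.002,0,0,0.031,0.0237,0.09,-0.002,0,0,0.031,0.0237,0.09,-0.002,0,0,0.031,0.0237,0.09,-0.002,0,0,0.031,0.0237,0.09,-0.002,0,0,0.031,0,0,0,0,0,0,0,0,0,0,0,0,0,0,0,0,0,0,0,0,0,0,0,0]'

```text
time_s: 4.08
ee_pos: [519.6, -108.0, 126.1]
ee_rot: [180.0, -15.0, 74.8]
force: [-0.2, -0.8, -2.2]
gripper_width: 14.8
```

```bash
python3 - <<'E'
from h import *
from workcell import env,grab_frame
s=env.state();d={}
for n in ["wrist","scene","side"]:
    f=grab_frame(n);d[n]=f;cv2.imwrite(f"pics/{n}3.png",f["frame"][:,:,::-1])
pickle.dump((s,d),open("f3.pkl","wb"))
print(s["time_s"],s["ee_pos"],s["ee_rot"],s["force"],s["torque"],s["gripper_width"],s["qpos"])
E
```

```text
4.0833 [ 519.55835036 -107.97674194  126.14754918] [179.96860457 -14.96445643  74.79678933] [-0.21220692 -0.7700552  -2.19365813] [-0.24086989 -0.02512954 -0.00833065] 14.760101313970111 [-22.02696398  19.98783249 104.45908146  17.49280392  58.55987898
 -16.38801606]
```

View pics/wrist3.png

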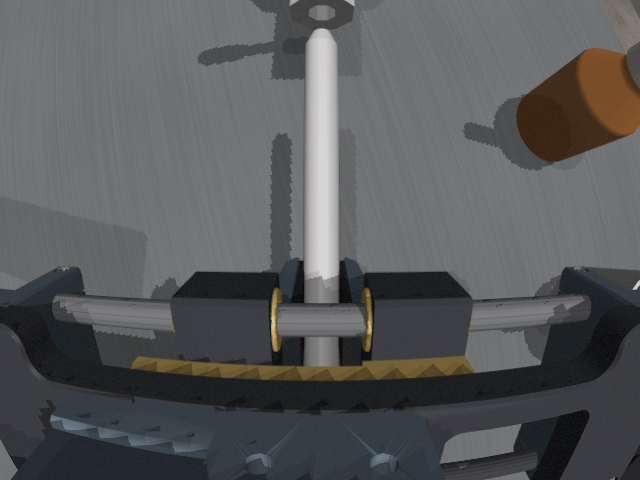

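View pics/side3.png

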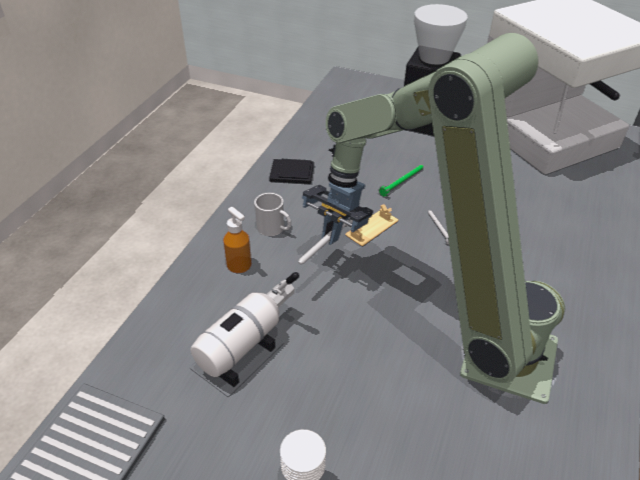

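View pics/scene3.png

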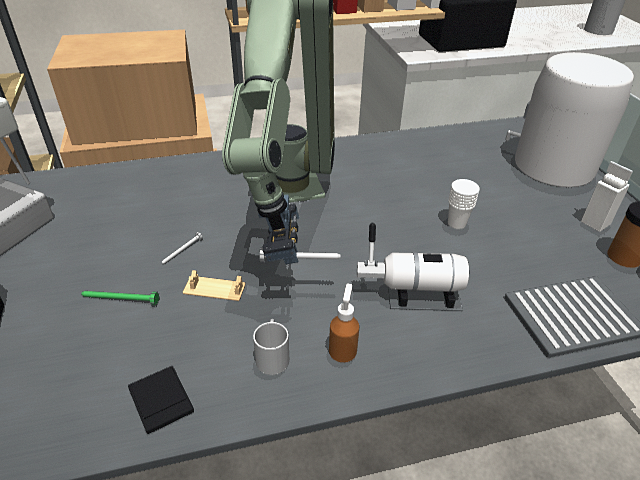

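```bash
python3 - <<'E'
from h import *
from workcell import env
s=env.state()
go(s,[500,-190,190],[180,-40,74.8])
s,d=pickle.load(open("f3.pkl","rb"));f=d["wrist"]
print(onz(wray(f,s,(322,12)),85), onz(wray(f,s,(320,31)),133))
E
```

```text
shift [-0.0494 -0.2045  0.1593] turn [ 0.5368 -0.1449  0.0016] rows 3.49 per row(ceil) [-0.0123 -0.0511  0.0398  0.1342 -0.0362  0.0004]
[567.24366455  67.27259454  85.        ] [553.57194271  21.29907162 133.        ]
```

Emit:
arm_command --series '[-0.0123,-0.0511,0.0398,0.1342,-0.0362,0,-0.0123,-0.0511,0.0398,0.1342,-0.0362,0,-0.0123,-0.0511,0.0398,0.1342,-0.0362,0,-0.0123,-0.0511,0.0398,0.1342,-0.0362,0,0,0,0,0,0,0,0,0,0,0,0,0,0,0,0,0,0,0,0,0,0,0,0,0]'

```text
time_s: 4.9
ee_pos: [500.1, -187.9, 190.0]
ee_rot: [180.0, -40.0, 74.9]
force: [-0.2, 0.4, -0.9]
gripper_width: 15.0
```

```bash
python3 - <<'E'
from h import *
from workcell import env,grab_frame
s=env.state();f=grab_frame("wrist");cv2.imwrite("pics/w4.png",f["frame"][:,:,::-1])
pickle.dump((s,f),open("f4.pkl","wb"))
cv2.imwrite("pics/w4c.png",cv2.resize(f["frame"][20:170,240:440,::-1],None,fx=4,fy=4,interpolation=cv2.INTER_CUBIC))
print(s["time_s"],s["ee_pos"],s["ee_rot"],s["qpos"])
E
```

```text
4.9 [ 500.1419183  -187.89788241  189.95895636] [179.99052649 -39.99338339  74.87647993] [-42.25376821  24.8526922   96.5197559   35.34470237  81.4464331
 -39.79124817]
```

View pics/w4.png

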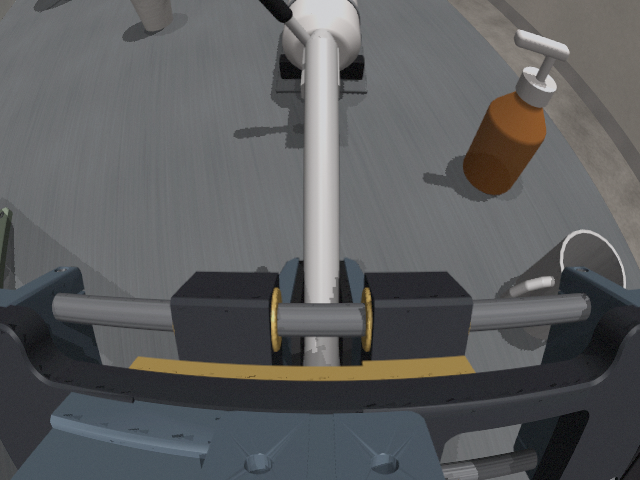

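View pics/w4c.png

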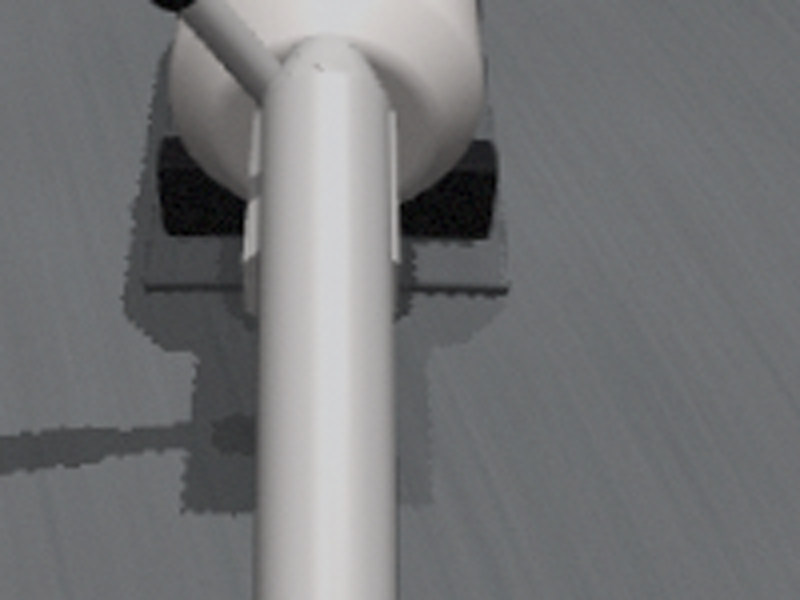

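```bash
python3 - <<'E'
from h import *
s,d=pickle.load(open("f3.pkl","rb"));f=d["wrist"]
cv2.imwrite("pics/w3c.png",cv2.resize(f["frame"][0:75,270:370,::-1],None,fx=8,fy=8,interpolation=cv2.INTER_CUBIC))
for y in (50,70,90,120,150,180,210,240):
    r=f["frame"][y,285:360].astype(int).min(1);i=np.where(r>125)[0]+285;print(y,i.min(),i.max(),i.mean())
E
```

```text
50 307 336 321.5
70 306 337 321.5
90 306 337 321.5
120 306 337 321.5
150 306 337 321.5
180 305 338 321.5
210 305 338 321.5
240 305 338 321.5
```

View pics/w3c.png

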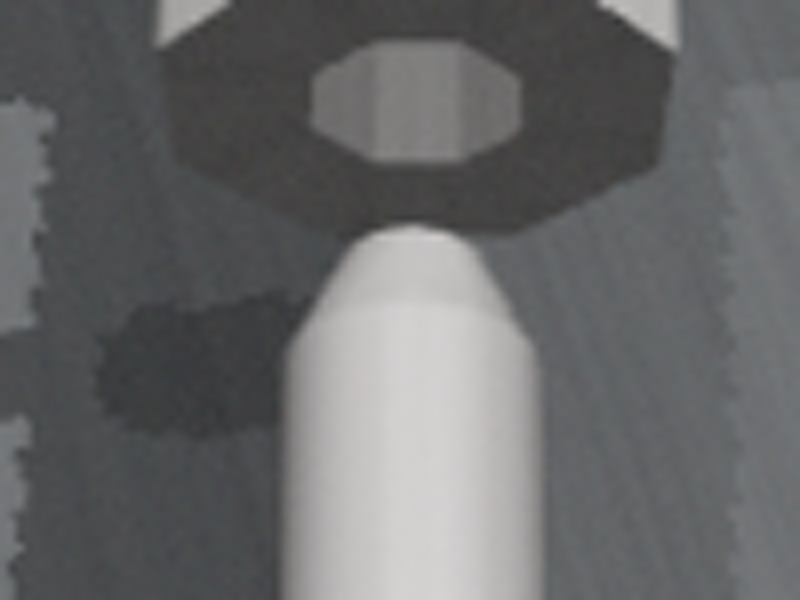

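```bash
python3 - <<'E'
from h import *
s,d=pickle.load(open("f3.pkl","rb"));f=d["wrist"]
m=onz(wray(f,s,(321.56,12.2)),85);print("mouth",m)
p0=onz(wray(f,s,(321.5,240)),133);p1=onz(wray(f,s,(321.5,60)),133);v=p1-p0;print("shaft yaw",np.degrees(np.arctan2(v[1],v[0])),s["ee_rot"])
# tip height check: tip top edge pix y
print("tip", onz(wray(f,s,(321.5,29.5)),133))
s4,f4=pickle.load(open("f4.pkl","rb"))
c=lambda x,y:((x+.5)/4-.5+240,(y+.5)/4-.5+20)
for a in [c(325.5,100),c(322.5,260),c(326.5,288)]: print(a,wray(f4,s4,a)[1])
im=f4["frame"]
# body silhouette rows
for y in (12,20,28,36,44):
    r=im[y,262:385].astype(int);g=(r.min(1)>100)
    i=np.where(g)[0]+262;print(y,i.min(),i.max(),(i.min()+i.max())/2,onz(wray(f4,s4,((i.min()+i.max())/2,y)),85))
# scene/side tri of mouth
E
```

```text
mouth [566.91384997  67.17911392  85.        ]
shaft yaw 74.75554253466576 [179.96860457 -14.96445643  74.79678933]
tip [554.55320614  22.02492009 133.        ]
(321.0, 44.625) [ 0.21678996  0.8043102  -0.5532515 ]
(320.25, 84.625) [ 0.1979933   0.74283364 -0.63952861]
(321.25, 91.625) [ 0.1973135   0.73039919 -0.65389939]
12 262 384 323.0 [618.95329848 243.1487523   85.        ]
20 262 384 323.0 [612.45265892 219.49061851  85.        ]
28 262 384 323.0 [606.42393978 197.54694247  85.        ]
36 262 384 323.0 [600.81261453 177.11958851  85.        ]
44 262 384 323.0 [595.57216741 158.03952849  85.        ]
```

```bash
python3 - <<'E'
from h import *
s4,f4=pickle.load(open("f4.pkl","rb"))
g=cv2.cvtColor(f4["frame"],cv2.COLOR_RGB2GRAY).astype(float)
def edge(cols):
    P=[]
    for x in cols:
        seg=g[86:98,x];i=int(seg.argmin());
        w=seg.max()-seg[max(0,i-1):i+2];yy=np.arange(max(0,i-1),min(12,i+2))
        P.append((x,86+(w*yy).sum()/w.sum()))
    return P
P=edge(range(282,300))+edge(range(344,364))
print(np.round([p[1] for p in P],1))
for z in(0,5):
    W=np.array([onz(wray(f4,s4,p),z)[:2] for p in P]);k=np.polyfit(W[:,0],W[:,1],1);
    print("edge normal yaw",np.degrees(np.arctan(k[0]))+90)
# scene body axis from silhouettes
s,d=pickle.load(open("f3.pkl","rb"));S=d["scene"];im=S["frame"].astype(int)
up=[];lo=[]
for x in list(range(395,412))+list(range(425,448)):
    c=im[240:300,x].min(1); i=np.where(c>150)[0]
    up.append((x,240+i.min()))
    lo.append((x,240+i.max()))
print(np.polyfit(*np.array(up).T,1),np.polyfit(*np.array(lo).T,1),up[0],up[-1],lo[0],lo[-1])
E
```

```text
[91.8 91.6 91.3 91.7 91.3 91.7 91.2 91.2 91.2 91.2 91.3 91.2 91.7 91.2
 91.9 91.3 91.4 91.2 91.8 91.8 91.9 92.1 92.  91.9 91.9 92.  92.1 92.1
 91.9 92.  92.  92.1 92.2 92.1 92.1 92.2 92.8 92.2]
edge normal yaw 73.90875403964928
edge normal yaw 73.9087540396493
[9.33818761e-02 2.16245183e+02] [5.19789722e-02 2.62191173e+02] (395, np.int64(253)) (447, np.int64(254)) (395, np.int64(283)) (447, np.int64(285))
```

```bash
python3 - <<'E'
from h import *
from workcell import env
s=env.state()
go(s,[522.3,-88.5,77.3],[180,-15,74])
E
```

```text
shift [ 0.055   0.2475 -0.282 ] turn [-0.535   0.1493 -0.0201] rows 3.64 per row(ceil) [ 0.0138  0.0619 -0.0705 -0.1337  0.0373 -0.005 ]
```

Emit:
arm_command --series '[0.011,0.0495,-0.0564,-0.107,0.0299,-0.004,0.011,0.0495,-0.0564,-0.107,0.0299,-0.004,0.011,0.0495,-0.0564,-0.107,0.0299,-0.004,0.011,0.0495,-0.0564,-0.107,0.0299,-0.004,0.011,0.0495,-0.0564,-0.107,0.0299,-0.004,0,0,0,0,0,0,0,0,0,0,0,0,0,0,0,0,0,0,0,0,0,0,0,0]'

```text
time_s: 5.7
ee_pos: [522.9, -90.3, 78.0]
ee_rot: [179.9, -15.0, 73.9]
force: [0.5, -0.1, -1.3]
gripper_width: 15.2
```

```bash
python3 - <<'E'
from h import *
from workcell import env,grab_frame
s=env.state();d={}
for n in ["wrist","scene","side"]:
    f=grab_frame(n);d[n]=f
pickle.dump((s,d),open("f5.pkl","wb"))
r=lambda a,k:cv2.resize(a[:,:,::-1],None,fx=k,fy=k,interpolation=cv2.INTER_CUBIC)
cv2.imwrite("pics/w5.png",r(d["wrist"]["frame"][0:110,250:390],5.5))
cv2.imwrite("pics/sc5.png",r(d["scene"]["frame"][220:310,260:400],5.5))
cv2.imwrite("pics/sd5.png",r(d["side"]["frame"][200:320,250:380],5))
print(s["time_s"],s["ee_pos"],s["ee_rot"],s["force"],s["torque"],s["qpos"])
go(s,[522.3,-88.5,77.3],[180,-15,74])
E
```

```text
5.7 [522.85691072 -90.26051595  78.03496394] [179.85835045 -15.02981503  73.94255334] [ 0.52702109 -0.13687369 -1.26980794] [-0.27751536  0.02696034  0.074809  ] [-20.16706327  22.89567839 108.3527151   19.35682023  51.34354985
 -16.59388709]
shift [-0.0014  0.0044 -0.0018] turn [0.0002 0.0031 0.0021] rows 0.05 per row(ceil) [-0.0014  0.0044 -0.0018  0.0002  0.0031  0.0021]
```

View pics/w5.png

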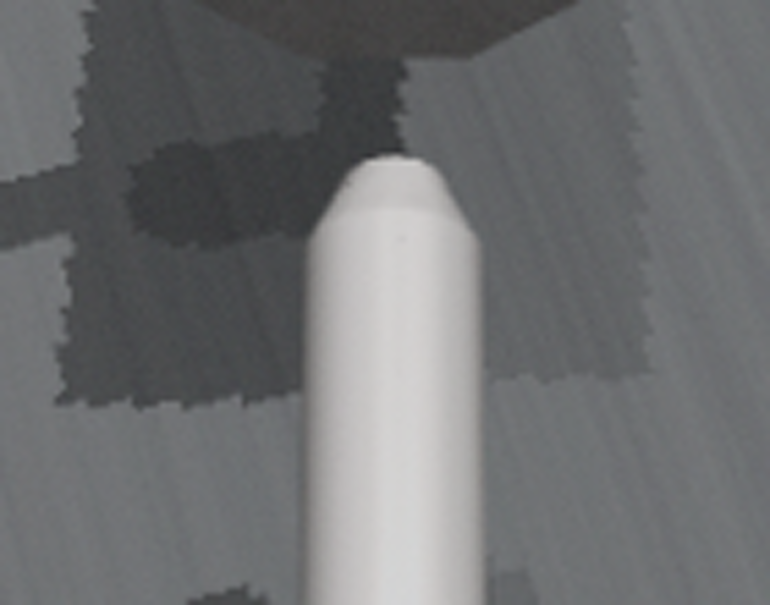

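View pics/sc5.png

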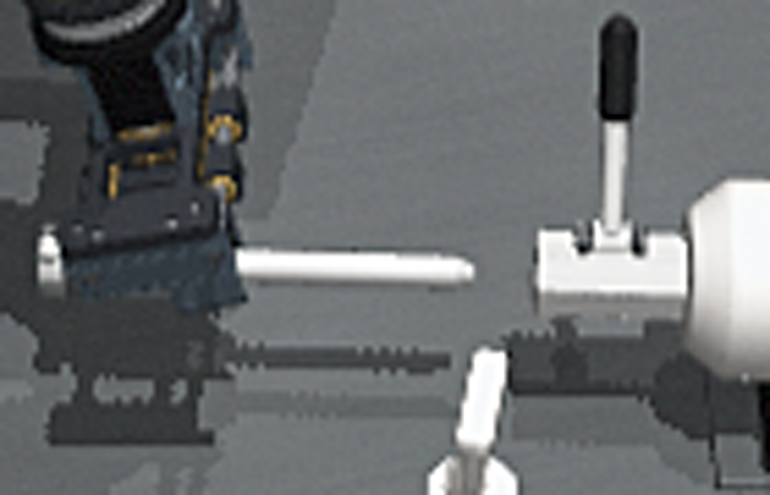

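View pics/sd5.png

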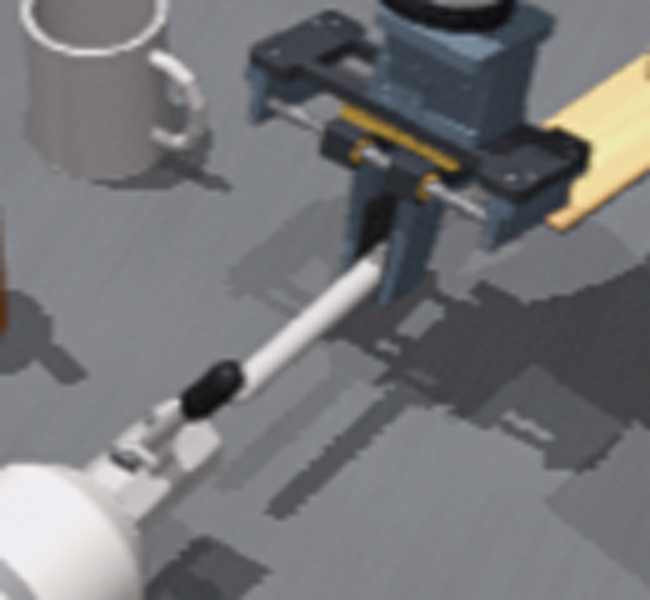

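Emit:
arm_command --series '[0.0082,0.0289,-0.0005,0,0,0,0.0083,0.0288,-0.0005,0,0,0,0,0,0,0,0,0,0,0,0,0,0,0,0,0,0,0,0,0]'

```text
time_s: 6.27
ee_pos: [529.0, -66.4, 76.9]
ee_rot: [180.0, -15.0, 74.0]
force: [0.2, 0.6, -1.5]
gripper_width: 14.7
```

```bash
python3 - <<'E'
from h import *
from workcell import env,grab_frame
s=env.state();d={}
for n in ["wrist","scene"]:
    f=grab_frame(n);d[n]=f
s2=env.state()
pickle.dump((s,d),open("f6.pkl","wb"))
r=lambda a,k:cv2.resize(a[:,:,::-1],None,fx=k,fy=k,interpolation=cv2.INTER_CUBIC)
a=r(d["wrist"]["frame"][0:70,270:370],6);b=r(d["scene"]["frame"][240:310,300:400],6)
cv2.imwrite("pics/w6.png",np.vstack([a,b])[:,:][:840] if 0 else a);cv2.imwrite("pics/sc6.png",b)
for q in(s,s2):print(q["time_s"],q["ee_pos"],q["ee_rot"],q["force"],q["torque"])
E
```

```text
6.2667 [528.95312963 -66.40607166  76.85298996] [179.95509228 -15.00732869  73.98194233] [ 0.17902084  0.60787579 -1.52395058] [-0.25323704 -0.00211293  0.02603216]
6.3667 [528.96001203 -66.69707584  76.88549667] [179.95099734 -15.0082353   73.95294816] [ 2.59476725e-04 -5.22974921e-02 -2.07451597e+00] [-0.18817066  0.01286183  0.00572112]
```

View pics/w6.png

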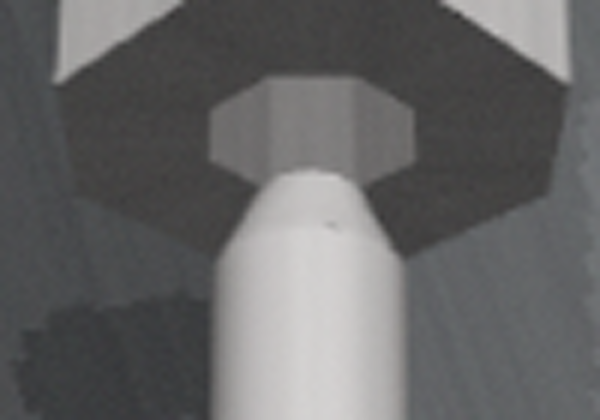

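View pics/sc6.png

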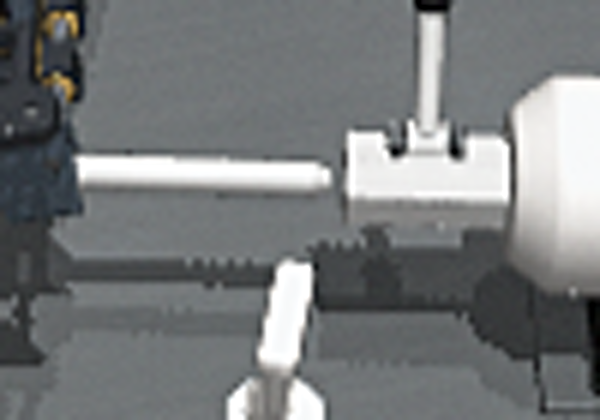

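```bash
python3 - <<'E'
from h import *
s,d=pickle.load(open("f6.pkl","rb"));f=d["wrist"];S=d["scene"]
c=lambda x,y:((x+.5)/6-.5+270,(y+.5)/6-.5)
m=onz(wray(f,s,c(312.5,132)),85)
print("mouth",m); t=onz(wray(f,s,c(312,172)),89.5);print("tip",t,"gap",np.linalg.norm((m-t)[:2]))
u=np.array([np.cos(np.radians(74)),np.sin(np.radians(74)),0]);z=Ro.from_euler("xyz",s["ee_rot"],degrees=True).as_matrix()[:,2]
g=s["ee_pos"]-8*z;print("grip",g,"tip kin",g+134*u)
c2=lambda x,y:((x+.5)/6-.5+300,(y+.5)/6-.5+240)
print("scene tip",onz(ray(S,c2(331,177)),85),"nose front",onz(ray(S,c2(346,172)),85))
# scene image line of shaft vs world expected slope
a=onz(ray(S,c2(90,171)),85);b=onz(ray(S,c2(320,176)),85);print(a,b,np.degrees(np.arctan2(*(b-a)[[1,0]])))
E
```

```text
mouth [567.06405211  67.19433964  85.        ]
tip [564.98695484  60.14857141  89.5       ] gap 7.345555319290097
grip [528.37548137 -68.39545355  84.58012929] tip kin [565.31088705  60.41361371  84.58012929]
scene tip [566.02696177  61.86973495  85.        ] nose front [564.4313687   69.60598328  85.        ]
[536.28381769 -44.75478962  85.        ] [564.20332095  57.14768502  85.        ] 74.67795800437247
```

Emit:
arm_command --series '[0.0017,0.006,0.001,0,0,0,0.0017,0.006,0,0,0,0,0.0017,0.006,0,0,0,0,0.0017,0.006,0,0,0,0,0.0017,0.006,0,0,0,0,0.0017,0.006,0,0,0,0,0,0,0,0,0,0,0,0,0,0,0,0]'

```text
time_s: 7.03
ee_pos: [533.1, -52.1, 77.3]
ee_rot: [180.0, -15.0, 74.0]
force: [-0.2, -0.3, -1.7]
gripper_width: 14.9
```

```bash
cat >> h.py <<'E'
M=np.array([567.0,67.2,85]);U=np.array([np.cos(np.radians(74)),np.sin(np.radians(74)),0])
V=np.array([-U[1],U[0],0])
def rep(s):
    z=Ro.from_euler("xyz",s["ee_rot"],degrees=True).as_matrix()[:,2];g=s["ee_pos"]-8*z-M
    F=s["force"];T=s["torque"]
    print("t %.2f depth %.1f lat %.1f z %.1f | F u %.1f v %.1f z %.1f | T u %.2f v %.2f z %.2f | rot %s w %.1f"%(s["time_s"],g@U+134,g@V,g[2],F@U,F@V,F[2],T@U,T@V,T[2],np.round(s["ee_rot"],2),s["gripper_width"]))
E
python3 - <<'E'
from h import *
from workcell import env,grab_frame
s=env.state();f=grab_frame("wrist");rep(s);rep(env.state())
cv2.imwrite("pics/w7.png",cv2.resize(f["frame"][0:70,270:370,::-1],None,fx=6,fy=6,interpolation=cv2.INTER_CUBIC))
E
```

```text
t 7.03 depth 7.9 lat -0.3 z 0.0 | F u -0.3 v 0.1 z -1.7 | T u -0.07 v 0.19 z 0.02 | rot [179.95 -15.01  73.97] w 14.9
t 7.08 depth 7.8 lat -0.3 z 0.0 | F u -0.1 v 0.1 z -2.4 | T u -0.05 v 0.22 z 0.02 | rot [179.95 -15.01  73.96] w 14.9
```

View pics/w7.png

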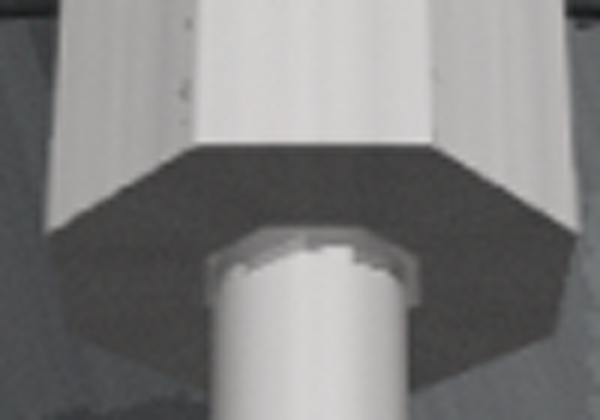

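Emit:
arm_command --series '[0.0014,0.0048,0,0,0,0,0.0014,0.0048,0,0,0,0,0.0014,0.0048,0,0,0,0,0.0014,0.0048,0,0,0,0,0.0014,0.0048,0,0,0,0,0.0014,0.0048,0,0,0,0,0.001,0.0036,0,0,0,0,0.001,0.0036,0,0,0,0,0,0,0,0,0,0]'

```text
time_s: 7.83
ee_pos: [537.2, -37.6, 77.3]
ee_rot: [180.0, -15.0, 74.0]
force: [0.0, -0.1, -1.9]
gripper_width: 14.8
```

```bash
python3 -c "
from h import *
from workcell import env
rep(env.state())"
```

```text
t 7.83 depth 23.0 lat -0.3 z 0.0 | F u -0.1 v -0.0 z -1.9 | T u -0.14 v 0.22 z -0.07 | rot [179.95 -15.02  73.95] w 14.8
```

Emit:
arm_command --series '[0.001,0.0036,0,0,0,0,0.001,0.0036,0,0,0,0]'

```text
time_s: 8.0
ee_pos: [538.0, -35.1, 77.3]
ee_rot: [179.9, -15.0, 73.9]
force: [-0.5, -2.7, -1.9]
gripper_width: 14.8
```

Emit:
arm_command --series '[0.001,0.0036,0,0,0,0,0.001,0.0036,0,0,0,0]'

```text
time_s: 8.17
ee_pos: [538.7, -33.4, 77.2]
ee_rot: [179.9, -14.9, 74.0]
force: [-3.2, -8.3, -0.2]
gripper_width: 15.0
```

Emit:
arm_command --series '[0.001,0.0036,0,0,0,0,0.001,0.0036,0,0,0,0]'

```text
time_s: 8.33
ee_pos: [539.5, -30.5, 77.2]
ee_rot: [179.9, -14.9, 74.0]
force: [-1.6, -5.7, -0.7]
gripper_width: 15.0
```

```bash
python3 -c "
from h import *
from workcell import env
rep(env.state())"
```

```text
t 8.33 depth 30.5 lat -0.5 z -0.0 | F u -6.0 v -0.0 z -0.7 | T u -0.13 v 1.16 z 0.03 | rot [179.9  -14.88  74.  ] w 15.0
```

Emit:
arm_command --series '[0.001,0.0036,0,0,0,0,0.001,0.0036,0,0,0,0,0.001,0.0036,0,0,0,0,0.001,0.0036,0,0,0,0,0.001,0.0036,0,0,0,0]'

```text
time_s: 8.75
ee_pos: [541.5, -23.3, 77.2]
ee_rot: [179.9, -14.9, 74.0]
force: [-1.7, -6.6, -0.2]
gripper_width: 15.2
```

Emit:
arm_command --series '[0.001,0.0036,0,0,0,0,0.001,0.0036,0,0,0,0,0.001,0.0036,0,0,0,0,0.001,0.0036,0,0,0,0,0.001,0.0036,0,0,0,0]'

```text
time_s: 9.17
ee_pos: [543.5, -16.0, 77.2]
ee_rot: [179.9, -14.9, 74.0]
force: [-1.8, -6.0, -0.2]
gripper_width: 14.9
```

```bash
python3 -c "
from h import *
from workcell import env
rep(env.state())"
```

```text
t 9.17 depth 45.4 lat -0.3 z -0.1 | F u -6.2 v 0.1 z -0.2 | T u -0.03 v 1.14 z 0.01 | rot [179.9  -14.89  73.99] w 14.9
```

Emit:
arm_command --series '[0.001,0.0034,0,0,0,0,0.001,0.0034,0,0,0,0,0.001,0.0034,0,0,0,0,0.001,0.0034,0,0,0,0]'

```text
time_s: 9.5
ee_pos: [545.0, -10.6, 77.2]
ee_rot: [179.9, -14.9, 74.0]
force: [-0.8, -6.0, -0.9]
gripper_width: 14.8
```

Emit:
arm_command --series '[0.0004,0.0013,0,0,0,0,0.0004,0.0013,0,0,0,0,0.0004,0.0013,0,0,0,0]'

```text
time_s: 9.75
ee_pos: [545.5, -9.0, 77.2]
ee_rot: [179.9, -14.9, 74.0]
force: [-1.4, -6.0, -0.0]
gripper_width: 14.8
```

```bash
python3 -c "
from h import *
from workcell import env
rep(env.state())"
```

```text
t 9.75 depth 52.8 lat -0.3 z -0.1 | F u -6.1 v -0.3 z -0.0 | T u -0.02 v 1.14 z 0.02 | rot [179.91 -14.89  73.99] w 14.8
```

Emit:
arm_command --series '[0.0004,0.0013,0,0,0,0,0.0004,0.0013,0,0,0,0,0.0004,0.0013,0,0,0,0]'

```text
time_s: 10.0
ee_pos: [545.9, -7.4, 77.2]
ee_rot: [179.9, -14.9, 74.0]
force: [-1.8, -6.3, -0.8]
gripper_width: 14.3
```

Emit:
arm_command --series '[0.0004,0.0013,0,0,0,0,0.0004,0.0013,0,0,0,0,0.0004,0.0013,0,0,0,0]'

```text
time_s: 10.25
ee_pos: [546.4, -5.9, 77.2]
ee_rot: [179.9, -14.9, 74.0]
force: [-1.5, -5.6, -1.0]
gripper_width: 14.7
```

Emit:
arm_command --series '[0.0004,0.0013,0,0,0,0,0.0004,0.0013,0,0,0,0,0.0004,0.0013,0,0,0,0]'

```text
time_s: 10.5
ee_pos: [546.9, -4.3, 77.2]
ee_rot: [179.9, -14.9, 74.0]
force: [-2.3, -6.5, -0.3]
gripper_width: 14.9
```

Emit:
arm_command --series '[0.0003,0.0013,0,0,0,0,0.0004,0.0013,0,0,0,0,0.0003,0.0013,0,0,0,0]'

```text
time_s: 10.75
ee_pos: [547.3, -2.8, 77.2]
ee_rot: [179.9, -14.9, 74.0]
force: [-1.8, -7.2, -0.5]
gripper_width: 14.8
```

Emit:
arm_command --series '[0.0003,0.0013,0,0,0,0,0.0002,0.0007,0,0,0,0]'

```text
time_s: 10.92
ee_pos: [547.6, -1.9, 77.2]
ee_rot: [179.9, -14.9, 74.0]
force: [-0.9, -6.0, 0.2]
gripper_width: 14.8
```

Still only drag, so I continue.

Emit:
arm_command --series '[0.0003,0.0013,0,0,0,0,0.0004,0.0013,0,0,0,0,0.0004,0.0013,0,0,0,0]'

```text
time_s: 11.17
ee_pos: [548.0, -0.4, 77.2]
ee_rot: [179.9, -14.9, 74.0]
force: [-1.7, -6.3, -0.8]
gripper_width: 15.1
```

Emit:
arm_command --series '[0.0004,0.0013,0,0,0,0,0.0004,0.0013,0,0,0,0,0.0003,0.0013,0,0,0,0]'

```text
time_s: 11.42
ee_pos: [548.4, 1.2, 77.2]
ee_rot: [179.9, -14.9, 74.0]
force: [-1.4, -5.5, -0.6]
gripper_width: 15.0
```

Emit:
arm_command --series '[0.0004,0.0013,0,0,0,0,0.0004,0.0013,0,0,0,0,0.0003,0.0013,0,0,0,0]'

```text
time_s: 11.67
ee_pos: [548.9, 2.7, 77.2]
ee_rot: [179.9, -14.9, 74.0]
force: [-1.3, -5.1, -1.3]
gripper_width: 14.7
```

Emit:
arm_command --series '[0.0004,0.0013,0,0,0,0,0.0004,0.0013,0,0,0,0,0.0003,0.0013,0,0,0,0]'

```text
time_s: 11.92
ee_pos: [549.3, 4.3, 77.2]
ee_rot: [179.9, -14.9, 74.0]
force: [-1.7, -4.8, 0.5]
gripper_width: 15.0
```

Emit:
arm_command --series '[0.0004,0.0013,0,0,0,0,0.0004,0.0013,0,0,0,0,0.0003,0.0013,0,0,0,0]'

```text
time_s: 12.17
ee_pos: [549.7, 5.8, 77.2]
ee_rot: [179.9, -14.9, 74.0]
force: [-1.3, -5.4, -0.6]
gripper_width: 14.8
```

Emit:
arm_command --series '[0.0004,0.0013,0,0,0,0,0.0004,0.0013,0,0,0,0,0.0003,0.0013,0,0,0,0]'

```text
time_s: 12.42
ee_pos: [550.2, 7.4, 77.2]
ee_rot: [179.9, -14.9, 74.0]
force: [-2.5, -5.4, -0.3]
gripper_width: 14.8
```

Emit:
arm_command --series '[0.0004,0.0013,0,0,0,0,0.0004,0.0013,0,0,0,0,0.0003,0.0013,0,0,0,0]'

```text
time_s: 12.67
ee_pos: [550.6, 8.9, 77.2]
ee_rot: [179.9, -14.9, 74.0]
force: [-1.1, -5.7, 0.0]
gripper_width: 15.0
```

```bash
python3 -c "
from h import *
from workcell import env
rep(env.state())"
```

```text
t 12.67 depth 71.4 lat -0.3 z -0.1 | F u -5.7 v -0.5 z 0.0 | T u -0.07 v 1.03 z -0.01 | rot [179.92 -14.89  73.99] w 15.0
```

Emit:
arm_command --series '[0.0004,0.0013,0,0,0,0,0.0004,0.0013,0,0,0,0,0.0003,0.0013,0,0,0,0]'

```text
time_s: 12.92
ee_pos: [551.1, 10.4, 77.2]
ee_rot: [179.9, -14.9, 74.0]
force: [-1.2, -5.9, -0.2]
gripper_width: 15.1
```

Emit:
arm_command --series '[0.0004,0.0013,0,0,0,0,0.0004,0.0013,0,0,0,0,0.0003,0.0013,0,0,0,0]'

```text
time_s: 13.17
ee_pos: [551.5, 11.9, 77.2]
ee_rot: [179.9, -14.9, 74.0]
force: [-2.3, -6.5, -0.6]
gripper_width: 14.9
```

Emit:
arm_command --series '[0.0004,0.0013,0,0,0,0,0.0002,0.0008,0,0,0,0]'

```text
time_s: 13.33
ee_pos: [551.7, 12.8, 77.2]
ee_rot: [179.9, -14.9, 74.0]
force: [-2.6, -7.6, 0.0]
gripper_width: 14.8
```

Emit:
arm_command --series '[0.0003,0.0012,0,0,0,0,0,0,0,0,0,0]'

```text
time_s: 13.5
ee_pos: [551.9, 13.4, 77.2]
ee_rot: [179.9, -14.9, 74.0]
force: [-2.4, -5.5, 0.7]
gripper_width: 14.9
```

```bash
python3 -c "
from h import *
from workcell import env
rep(env.state())"
```

```text
t 13.50 depth 76.1 lat -0.3 z -0.0 | F u -5.9 v 0.8 z 0.7 | T u -0.09 v 1.00 z -0.01 | rot [179.91 -14.9   73.98] w 14.9
```

Noise again, so I continue.

Emit:
arm_command --series '[0.0004,0.0013,0,0,0,0,0.0004,0.0013,0,0,0,0,0.0003,0.0013,0,0,0,0]'

```text
time_s: 13.75
ee_pos: [552.3, 14.8, 77.2]
ee_rot: [179.9, -14.9, 74.0]
force: [-1.3, -7.6, -1.3]
gripper_width: 14.8
```

Emit:
arm_command --series '[0.0003,0.0012,0,0,0,0,0,0,0,0,0,0]'

```text
time_s: 13.92
ee_pos: [552.4, 15.1, 77.2]
ee_rot: [179.9, -14.9, 74.0]
force: [-1.5, -7.3, 0.8]
gripper_width: 14.8
```

Emit:
arm_command --series '[0.0003,0.0011,0,0,0,0,0,0,0,0,0,0]'

```text
time_s: 14.08
ee_pos: [552.5, 15.2, 77.2]
ee_rot: [179.9, -14.8, 74.0]
force: [-2.1, -7.8, 0.7]
gripper_width: 14.7
```

```bash
python3 -c "
from h import *
from workcell import env
rep(env.state())"
```

```text
t 14.08 depth 78.0 lat -0.3 z -0.1 | F u -8.1 v -0.1 z 0.7 | T u -0.02 v 1.46 z -0.05 | rot [179.89 -14.83  74.02] w 14.7
```

Emit:
arm_command --series '[0.0003,0.0012,0,0,0,0,0,0,0,0,0,0]'

```text
time_s: 14.25
ee_pos: [552.5, 15.3, 77.2]
ee_rot: [179.9, -14.8, 74.0]
force: [-3.4, -10.2, 0.4]
gripper_width: 14.9
```

```bash
python3 -c "
from h import *
from workcell import env
rep(env.state())"
```

```text
t 14.25 depth 78.1 lat -0.3 z -0.1 | F u -10.7 v 0.5 z 0.4 | T u -0.11 v 1.71 z -0.00 | rot [179.88 -14.79  74.03] w 14.9
```

Emit:
arm_command --series '[0.0003,0.0012,0,0,0,0,0,0,0,0,0,0]'

```text
time_s: 14.42
ee_pos: [552.6, 15.5, 77.2]
ee_rot: [179.9, -14.8, 74.0]
force: [-3.0, -11.1, 1.2]
gripper_width: 14.5
```

```bash
python3 -c "
from h import *
from workcell import env
rep(env.state())"
```

```text
t 14.42 depth 78.3 lat -0.4 z -0.1 | F u -11.6 v -0.1 z 1.2 | T u -0.03 v 1.90 z -0.05 | rot [179.87 -14.76  74.05] w 14.5
```

Emit:
arm_command --series '[0.0003,0.0011,0,0,0,0,0,0,0,0,0,0,0,0,0,0,0,0,0,0,0,0,0,0,0,0,0,0,0,0]'

```text
time_s: 14.83
ee_pos: [552.7, 15.6, 77.2]
ee_rot: [179.9, -14.7, 74.1]
force: [-3.6, -12.4, 0.9]
gripper_width: 14.7
```

```bash
python3 -c "
from h import *
from workcell import env,grab_frame
s=env.state();rep(s);f=grab_frame('wrist');cv2.imwrite('pics/w8.png',f['frame'][:,:,::-1])
f=grab_frame('scene');cv2.imwrite('pics/sc8.png',cv2.resize(f['frame'][200:310,260:400,::-1],None,fx=5.5,fy=5.5))
rep(env.state())"
```

```text
t 14.83 depth 78.4 lat -0.4 z -0.1 | F u -12.9 v 0.0 z 0.9 | T u -0.07 v 2.02 z 0.08 | rot [179.86 -14.74  74.06] w 14.7
t 14.93 depth 78.4 lat -0.4 z -0.1 | F u -12.4 v 0.6 z 2.5 | T u -0.00 v 2.01 z 0.03 | rot [179.86 -14.74  74.06] w 15.1
```

View pics/w8.png

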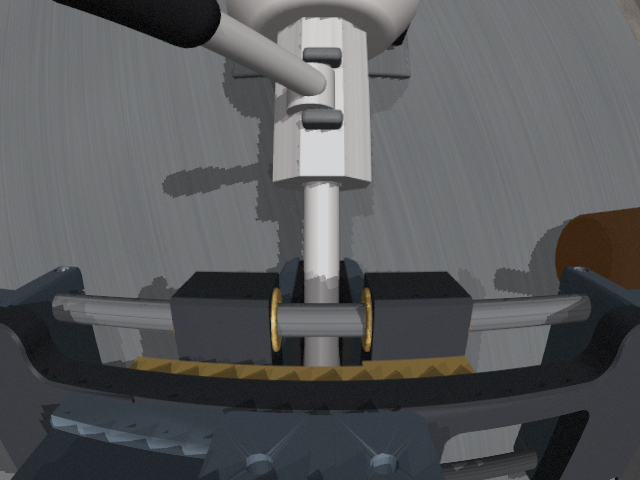

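View pics/sc8.png

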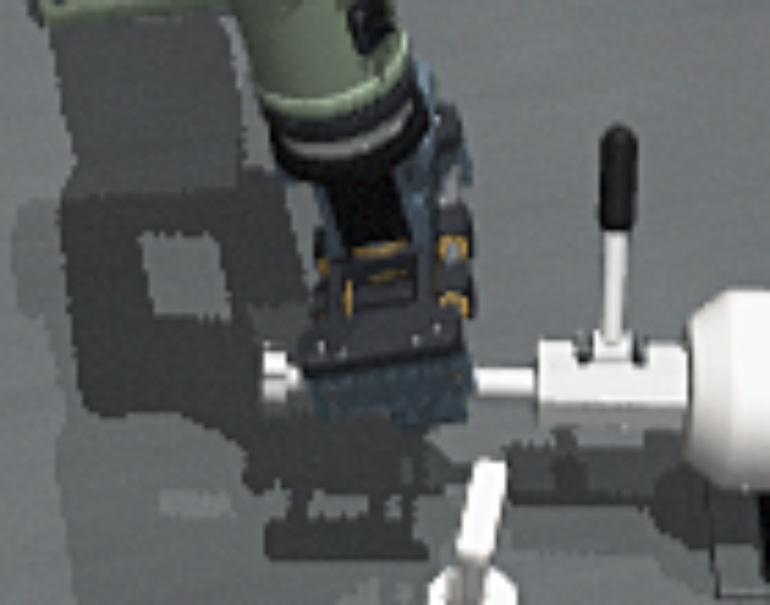

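The shaft is at depth ~78 mm, pushing with 12.5 N against ~6 N drag, and the arm has stalled, so it is home. Now I release and retreat upward.

Emit:
arm_command --series '[0,0,0,0,0,0,0,0,0,0,0,0,0,0,0,0,0,0,0,0,0,0,0,0,0,0,0,0,0,0,0,0,0,0,0,0]' --hand 0.5

```text
time_s: 15.43
ee_pos: [553.1, 18.7, 77.3]
ee_rot: [179.9, -15.0, 74.0]
force: [-0.7, 0.1, 0.2]
gripper_width: 45.4
```

```bash
python3 -c "
from h import *
from workcell import env,grab_frame
s=env.state();rep(s);f=grab_frame('wrist');cv2.imwrite('pics/w9.png',f['frame'][:,:,::-1])"
```

```text
t 15.43 depth 81.5 lat -0.0 z 0.1 | F u -0.0 v 0.7 z 0.2 | T u -0.05 v 0.08 z 0.04 | rot [179.95 -15.03  73.96] w 45.4
```

View pics/w9.png

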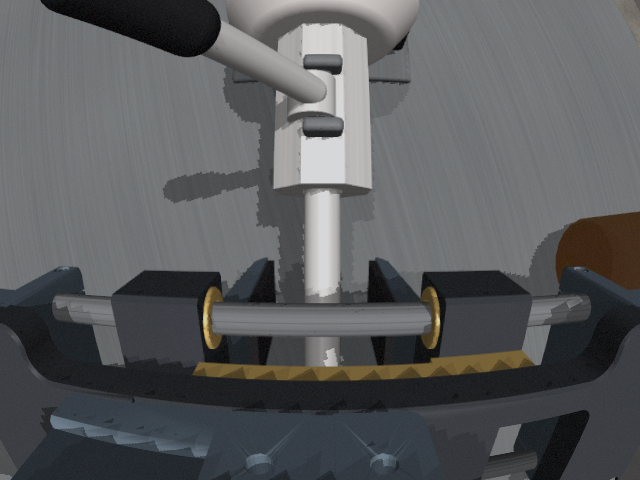

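Emit:
arm_command --series '[-0.0046,-0.0162,0.063,0,0,0,-0.0046,-0.0162,0.063,0,0,0,-0.0046,-0.0162,0.063,0,0,0,-0.0046,-0.0162,0.063,0,0,0,-0.0046,-0.0162,0.063,0,0,0,0,0,0,0,0,0,0,0,0,0,0,0]'

```text
time_s: 16.07
ee_pos: [544.5, -14.2, 204.6]
ee_rot: [179.8, -15.0, 74.0]
force: [-0.0, 1.1, -1.1]
gripper_width: 45.5
```

```bash
python3 - <<'E'
from h import *
from workcell import env,grab_frame
s=env.state();rep(s);d={}
for n in ["wrist","scene","side"]:
    d[n]=grab_frame(n)
pickle.dump((s,d),open("f10.pkl","wb"))
cv2.imwrite("pics/w10.png",d["wrist"]["frame"][:,:,::-1])
s0,d0=pickle.load(open("f0.pkl","rb"))
R=[]
for n,(x0,y0,x1,y1) in dict(scene=(360,215,385,245),side=(282,268,305,290)).items():
    g=d0[n]["frame"][y0:y1,x0:x1].max(2)<45
    k,lab,st,ce=cv2.connectedComponentsWithStats(g.astype(np.uint8));i=1+st[1:,4].argmax();print(n,st[i]+[x0,y0,0,0,0],ce[i]+[x0,y0])
    R.append(ray(d0[n],ce[i]+[x0,y0]))
X,e=tri(*R);print(X,e)
H=M+36*U+[0,0,21.5];q=X-H;print("H",H,"along",q@U,"lat",q@V,"up",q[2],"r",np.hypot(q@V,q[2]),"ang",np.degrees(np.arctan2(q[2],q@V)))
E
```

```text
t 16.07 depth 47.5 lat -0.8 z 127.4 | F u 1.1 v 0.3 z -1.1 | T u -0.07 v 0.17 z 0.01 | rot [179.76 -15.03  73.97] w 45.5
scene [369 223   7  19 106] [371.69811321 232.48113208]
side [287 275  11   9  57] [291.43859649 278.56140351]
[533.1083644  115.17790327 178.22385911] 1.0100281673726221
H [576.92294481 101.80542105 106.5       ] along 0.7775198445706248 lat 45.803233508635735 up 71.7238591067813 r 85.10139931291393 ang 57.4374847054584
```

View pics/w10.png

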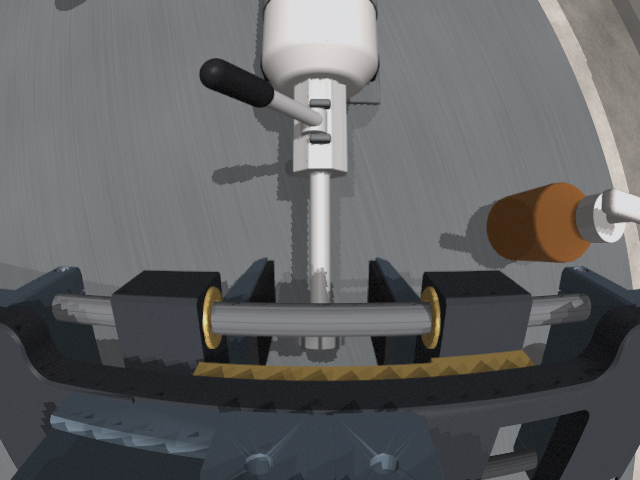

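```bash
python3 - <<'E'
from h import *
s,d=pickle.load(open("f10.pkl","rb"));f=d["wrist"];H=M+36*U+[0,0,21.5]
def pl(r):
    o,v=r;X=o+v*(((H-o)@U)/(v@U));q=X-H;return np.round([q@V,q[2],np.hypot(q@V,q[2]),np.degrees(np.arctan2(q[2],q@V))],1)
for p in [(203,72),(213,74),(262,94),(272,98),(318,119)]: print(p,pl(wray(f,s,p)))
for n,ps in dict(scene=[(371.7,232.5),(372.5,223),(371.5,242)],side=[(291.4,278.6),(297,273)]).items():
    for p in ps: print(n,p,pl(ray(d[n],p)))
E
```

```text
(203, 72) [ 63.9  90.1 110.5  54.7]
(213, 74) [ 59.1  86.5 104.8  55.7]
(262, 94) [36.2 54.5 65.4 56.4]
(272, 98) [30.8 47.4 56.5 57. ]
(318, 119) [ 1.6  5.8  6.  74.7]
scene (371.7, 232.5) [46.8 71.5 85.5 56.8]
scene (372.5, 223) [ 51.6 100.4 112.9  62.8]
scene (371.5, 242) [28.1 53.7 60.6 62.4]
side (291.4, 278.6) [43.9 68.8 81.6 57.5]
side (297, 273) [ 61.7  99.8 117.3  58.3]
```

```bash
python3 - <<'E'
from h import *
from workcell import env
s=env.state();H=M+36*U+[0,0,21.5]
P=lambda lat,z:H+lat*V+[0,0,z]
a=P(6,150);print(a);go(s,a,[180,0,74])
E
```

```text
[571.15537463 103.45924519 256.5       ]
shift [0.0704 0.2925 0.1365] turn [-0.3211  0.0896  0.0015] rows 3.17 per row(ceil) [ 0.0176  0.0731  0.0341 -0.0803  0.0224  0.0004]
```

Emit:
arm_command --series '[0,0,0.07,0,0,0,0.0176,0.0731,0.0341,-0.0803,0.0224,0,0.0176,0.0731,0.0324,-0.0803,0.0224,0,0.0176,0.0731,0,-0.0803,0.0224,0,0.0176,0.0731,0,-0.0803,0.0224,0,0,0,0,0,0,0,0,0,0,0,0,0,0,0,0,0,0,0]' --hand 0

```text
time_s: 16.88
ee_pos: [571.3, 103.1, 256.3]
ee_rot: [180.0, 0.1, 74.0]
force: [-0.8, -0.4, 0.3]
gripper_width: 0.4
```

```bash
python3 - <<'E'
from h import *
from workcell import env,grab_frame
s=env.state();H=M+36*U+[0,0,21.5]
P=lambda lat,z:H+lat*V+[0,0,z]
print(s["time_s"],s["ee_pos"],s["ee_rot"],s["gripper_width"],s["qpos"])
q=s["ee_pos"]-H;print("along",q@U,"lat",q@V,"z",q[2])
go(s,P(8,97),[180,0,74])
d={n:grab_frame(n) for n in("wrist","scene","side")};pickle.dump((s,d),open("f11.pkl","wb"))
cv2.imwrite("pics/w11.png",d["wrist"]["frame"][:,:,::-1])
cv2.imwrite("pics/sc11.png",cv2.resize(d["scene"]["frame"][190:310,280:420,::-1],None,fx=5,fy=5))
E
```

```text
16.8833 [571.3101843  103.12108454 256.28881397] [1.79997272e+02 7.23018941e-02 7.40298233e+01] 0.3996046320256265 [ 9.13389972e+00  1.78357613e+01  8.57870383e+01 -6.85502044e-02
  7.64054143e+01  2.51202039e+01]
along -0.28238955496507123 lat 5.757977690217787 z 149.7888139721195
shift [-0.0052  0.0022 -0.132 ] turn [ 0.0016 -0.0004 -0.0007] rows 1.27 per row(ceil) [-0.0026  0.0011 -0.066   0.0008 -0.0002 -0.0003]
```

View pics/w11.png

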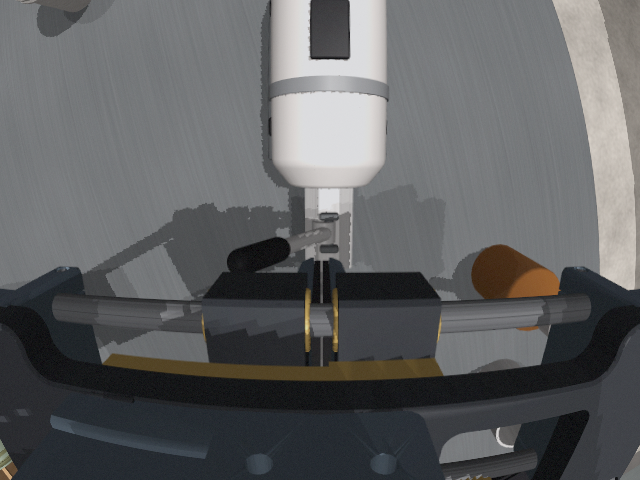

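View pics/sc11.png

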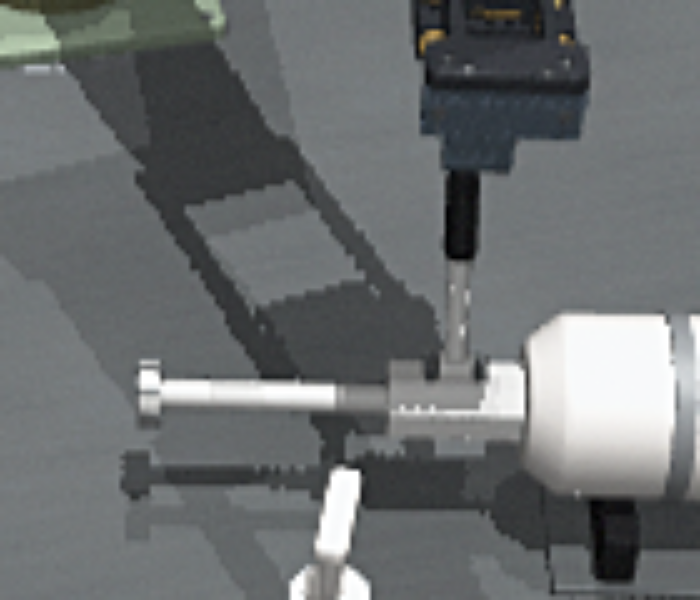

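Emit:
arm_command --series '[-0.0026,0.0011,-0.066,0,0,0,-0.0026,0.0011,-0.046,0,0,0,0,0,-0.02,0,0,0,0,0,0,0,0,0,0,0,0,0,0,0]'

```text
time_s: 17.45
ee_pos: [570.2, 103.0, 205.5]
ee_rot: [179.8, -0.0, 73.9]
force: [1.4, -0.6, -0.2]
gripper_width: 0.4
```

```bash
python3 - <<'E'
from h import *
from workcell import env,grab_frame
s=env.state();H=M+36*U+[0,0,21.5]
q=s["ee_pos"]-H;print(s["time_s"],"along",q@U,"lat",q@V,"z",q[2],s["force"])
d={n:grab_frame(n) for n in("scene","side")}
cv2.imwrite("pics/sd12.png",cv2.resize(d["side"]["frame"][220:330,230:350,::-1],None,fx=5,fy=5))
prev=np.array([q@V,q[2]])
for th in list(range(60,-1,-5)):
    r=92+12*(60-th)/60;t=np.radians(th)
    L=r*np.cos(t)-9*np.sin(t)-13.5;z=r*np.sin(t)+9*np.cos(t)+11
    d=np.array([L,z])-prev;prev=np.array([L,z]);w=(d[0]*V+[0,0,d[1]])/400
    print(th,np.round([L,z],1),np.round(w,4))
E
```

```text
17.45 along -0.7043409444019137 lat 6.784580751203857 z 99.011106134421 [ 1.40205066 -0.62247043 -0.23280924]
60 [24.7 95.2] [-0.0431  0.0123 -0.0096]
55 [32.5 92.3] [-0.0187  0.0054 -0.0071]
50 [40.  88.8] [-0.0182  0.0052 -0.0089]
45 [47.3 84.5] [-0.0175  0.005  -0.0106]
40 [54.3 79.6] [-0.0167  0.0048 -0.0123]
35 [60.8 74. ] [-0.0157  0.0045 -0.014 ]
30 [66.9 67.8] [-0.0146  0.0042 -0.0155]
25 [72.4 61. ] [-0.0133  0.0038 -0.017 ]
20 [77.4 53.7] [-0.0119  0.0034 -0.0183]
15 [81.7 45.8] [-0.0104  0.003  -0.0196]
10 [85.4 37.6] [-0.0088  0.0025 -0.0206]
5 [88.3 28.9] [-0.0071  0.002  -0.0216]
0 [90.5 20. ] [-0.0052  0.0015 -0.0224]
```

View pics/sd12.png

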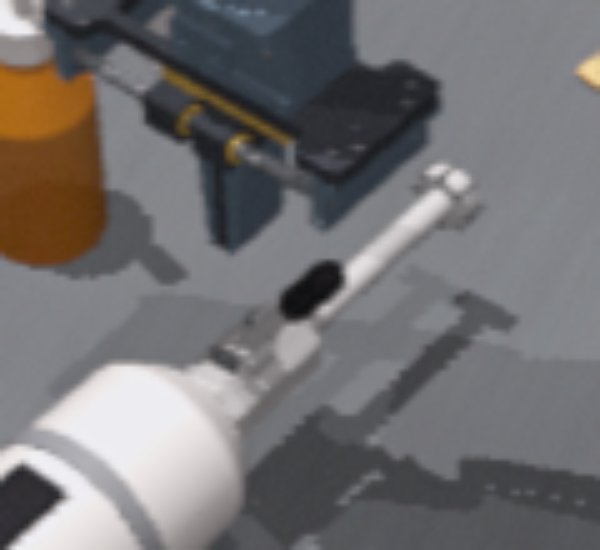

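Emit:
arm_command --series '[-0.0144,0.0041,-0.0032,0,0,0,-0.0144,0.0041,-0.0032,0,0,0,-0.0144,0.0041,-0.0032,0,0,0,-0.0094,0.0027,-0.0036,0,0,0,-0.0094,0.0027,-0.0036,0,0,0,-0.0091,0.0026,-0.0045,0,0,0,-0.0091,0.0026,-0.0045,0,0,0]'

```text
time_s: 18.13
ee_pos: [538.3, 113.1, 195.1]
ee_rot: [179.7, -0.0, 74.0]
force: [1.4, -1.1, 0.0]
gripper_width: 0.5
```

```bash
python3 - <<'E'
from h import *
from workcell import env,grab_frame
s=env.state();H=M+36*U+[0,0,21.5]
q=s["ee_pos"]-H;print(s["time_s"],"along",q@U,"lat",q@V,"z",q[2],s["force"],s["torque"])
d={n:grab_frame(n) for n in("scene","side")}
cv2.imwrite("pics/sd13.png",cv2.resize(d["side"]["frame"][220:330,230:350,::-1],None,fx=5,fy=5))
E
```

```text
18.1333 along 0.18602661564098533 lat 40.27183462692216 z 88.55394234022359 [ 1.42291311 -1.07208848  0.03495962] [-0.14485819 -0.41863513 -0.03239991]
```

View pics/sd13.png

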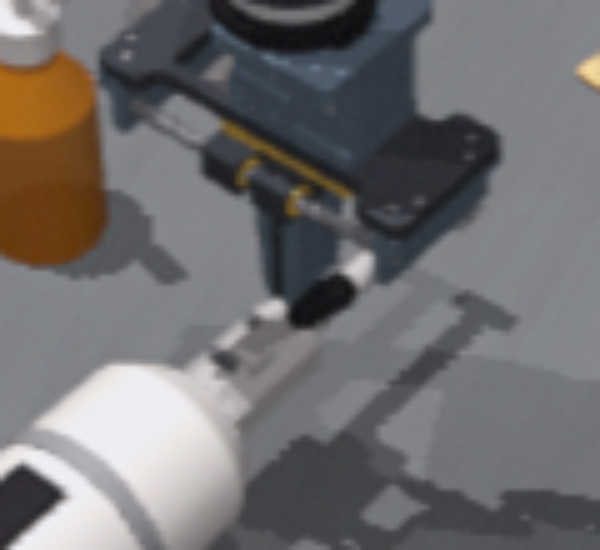

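The lever moves with the finger, so I continue along the arc.

Emit:
arm_command --series '[-0.0088,0.0025,-0.0053,0,0,0,-0.0087,0.0025,-0.0053,0,0,0,-0.0084,0.0024,-0.0061,0,0,0,-0.0083,0.0024,-0.0062,0,0,0,-0.0079,0.0023,-0.007,0,0,0,-0.0078,0.0022,-0.007,0,0,0,-0.0073,0.0021,-0.0077,0,0,0,-0.0073,0.0021,-0.0078,0,0,0,-0.0067,0.0019,-0.0085,0,0,0,-0.0066,0.0019,-0.0085,0,0,0]'

```text
time_s: 19.07
ee_pos: [506.4, 122.0, 166.7]
ee_rot: [179.8, -0.0, 74.0]
force: [2.7, 0.1, 0.8]
gripper_width: 0.5
```

```bash
python3 - <<'E'
from h import *
from workcell import env,grab_frame
s=env.state();H=M+36*U+[0,0,21.5]
q=s["ee_pos"]-H;print(s["time_s"],"along",q@U,"lat",q@V,"z",q[2],s["force"],s["torque"])
d={n:grab_frame(n) for n in("scene","side","wrist")}
cv2.imwrite("pics/sd14.png",cv2.resize(d["side"]["frame"][220:330,230:350,::-1],None,fx=5,fy=5))
cv2.imwrite("pics/w14.png",d["wrist"]["frame"][:,:,::-1])
E
```

```text
19.0667 along 0.019750371767987218 lat 73.36097637334551 z 60.19842488562935 [2.73377306 0.07607597 0.75182803] [-0.05709819 -0.39002447  0.01398706]
```

View pics/sd14.png

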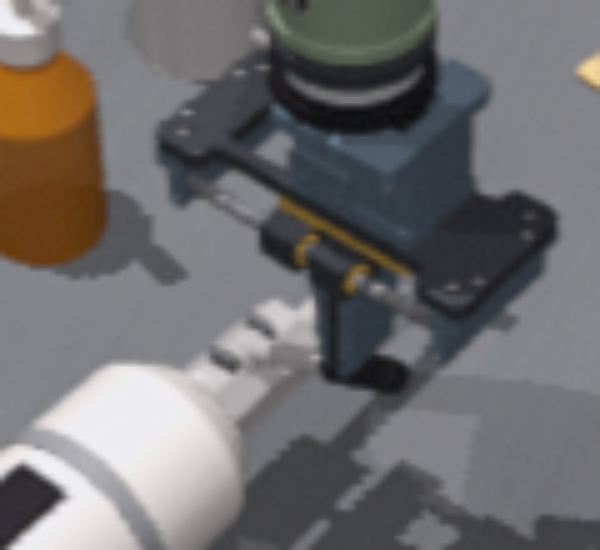

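View pics/w14.png

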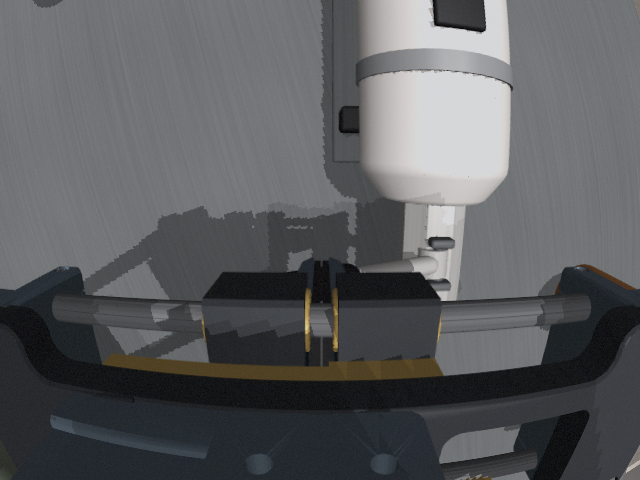

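Emit:
arm_command --series '[-0.006,0.0017,-0.0092,0,0,0,-0.006,0.0017,-0.0092,0,0,0,-0.0052,0.0015,-0.0098,0,0,0,-0.0052,0.0015,-0.0098,0,0,0,-0.0044,0.0013,-0.0103,0,0,0,-0.0044,0.0012,-0.0103,0,0,0,-0.0036,0.001,-0.0108,0,0,0,-0.0035,0.001,-0.0108,0,0,0,-0.0026,0.0008,-0.0112,0,0,0,-0.0026,0.0007,-0.0112,0,0,0,0,0,0,0,0,0]'

```text
time_s: 20.13
ee_pos: [488.7, 127.0, 125.1]
ee_rot: [179.9, 0.0, 74.0]
force: [1.0, 0.2, 1.0]
gripper_width: 0.3
```

```bash
cat >> h.py <<'E'
H=M+36*U+[0,0,21.5]
def rl(s):
    q=s["ee_pos"]-H;print("t %.2f along %.1f lat %.1f z %.1f"%(s["time_s"],q@U,q@V,q[2]),s["force"].round(1),s["torque"].round(2))
E
python3 - <<'E'
from h import *
from workcell import env,grab_frame
rl(env.state())
d={n:grab_frame(n) for n in("scene","side")}
cv2.imwrite("pics/sd15.png",cv2.resize(d["side"]["frame"][220:330,230:350,::-1],None,fx=5,fy=5))
E
```

```text
t 20.13 along -0.1 lat 91.8 z 18.6 [1.  0.2 1. ] [ 0.03 -0.11  0.04]
```

View pics/sd15.png

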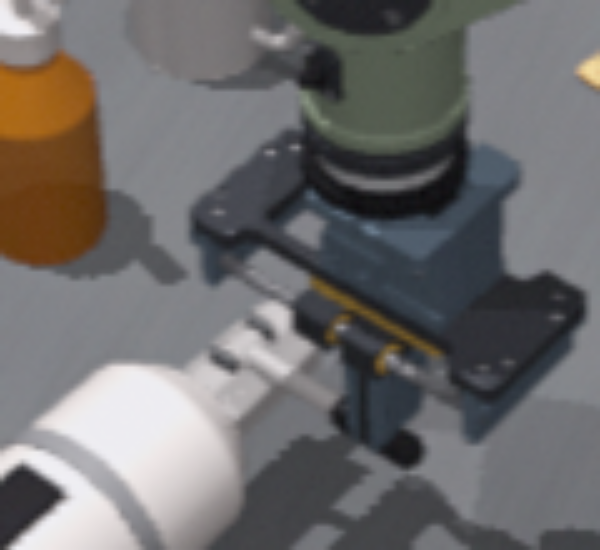

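Emit:
arm_command --series '[0,0,-0.01,0,0,0,0,0,-0.01,0,0,0,0,0,-0.01,0,0,0,0,0,-0.01,0,0,0,0,0,0,0,0,0]'

```text
time_s: 20.65
ee_pos: [488.7, 126.8, 108.9]
ee_rot: [179.9, 0.0, 74.0]
force: [-1.2, 0.9, 0.6]
gripper_width: 0.7
```

```bash
python3 -c "
from h import *
from workcell import env
rl(env.state())"
```

```text
t 20.65 along -0.2 lat 91.7 z 2.4 [-1.2  0.9  0.6] [0.05 0.13 0.01]
```

```bash
python3 - <<'E'
from h import *
from workcell import env,grab_frame
d={n:grab_frame(n) for n in("scene","side","wrist")}
cv2.imwrite("pics/sd16.png",cv2.resize(d["side"]["frame"][230:340,240:360,::-1],None,fx=5,fy=5,interpolation=cv2.INTER_CUBIC))
cv2.imwrite("pics/sc16.png",cv2.resize(d["scene"]["frame"][200:310,320:440,::-1],None,fx=5,fy=5,interpolation=cv2.INTER_CUBIC))
cv2.imwrite("pics/w16.png",d["wrist"]["frame"][:,:,::-1])
E
```

```text
(no output)
```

View pics/sd16.png

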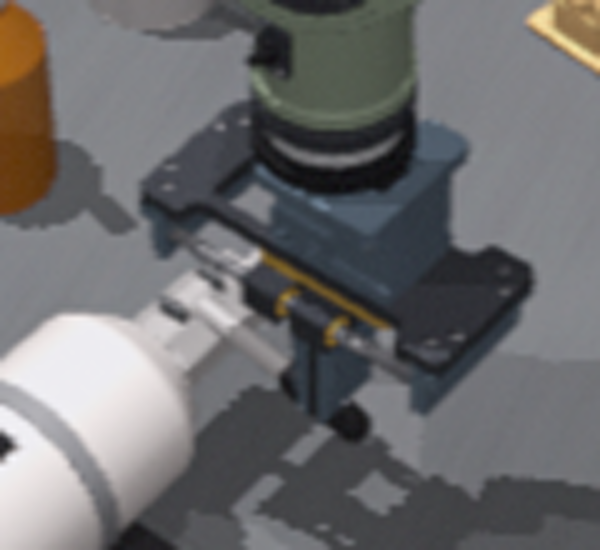

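View pics/sc16.png

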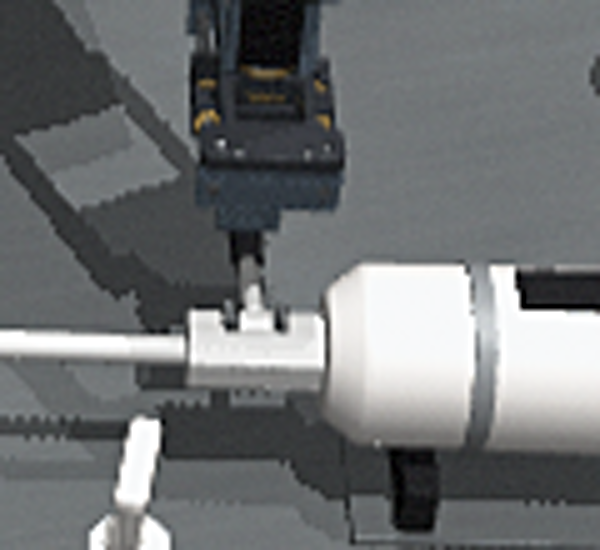

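View pics/w16.png

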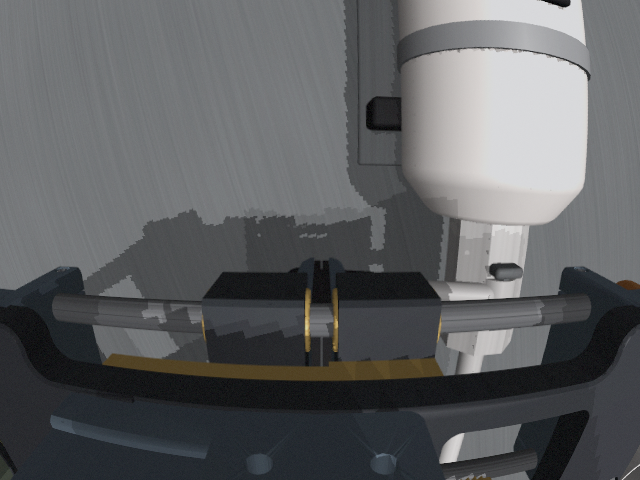

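Emit:
arm_command --series '[0,0,-0.005,0,0,0,0,0,-0.005,0,0,0,0,0,0,0,0,0]'

```text
time_s: 21.05
ee_pos: [490.2, 126.9, 106.1]
ee_rot: [179.7, -0.0, 74.0]
force: [0.5, -1.6, 2.8]
gripper_width: 0.8
```

Emit:
arm_command --series '[0,0,-0.005,0,0,0,0,0,-0.005,0,0,0,0,0,0,0,0,0]'

```text
time_s: 21.3
ee_pos: [490.6, 126.9, 103.2]
ee_rot: [179.7, -0.1, 74.0]
force: [0.2, -1.6, 10.5]
gripper_width: 0.3
```

```bash
python3 -c "
from h import *
from workcell import env
rl(env.state())"
```

```text
t 21.30 along 0.3 lat 89.8 z -3.3 [ 0.2 -1.6 10.5] [-0.4  -0.08 -0.02]
```

Emit:
arm_command --series '[0,0,-0.005,0,0,0,0,0,-0.005,0,0,0,0,0,0,0,0,0]'

```text
time_s: 21.55
ee_pos: [490.9, 126.9, 102.3]
ee_rot: [179.6, -0.1, 74.0]
force: [-6.3, -2.8, 31.6]
gripper_width: 0.4
```

```bash
python3 -c "
from h import *
from workcell import env
rl(env.state())"
```

```text
t 21.55 along 0.4 lat 89.6 z -4.2 [-6.3 -2.8 31.6] [-0.67  0.97 -0.01]
```

The force rises steeply at the end stop (31 N), so the lever is down. I back off upward.

Emit:
arm_command --series '[0,0,0.02,0,0,0,0,0,0.06,0,0,0,0,0,0.09,0,0,0,0,0,0.09,0,0,0,0,-0.06,0.06,0,0,0,0,-0.08,0,0,0,0,0,-0.08,0,0,0,0,0,0,0,0,0,0,0,0,0,0,0,0]'

```text
time_s: 22.3
ee_pos: [488.8, 38.0, 225.4]
ee_rot: [179.9, -0.0, 73.8]
force: [0.1, 0.1, -0.0]
gripper_width: 0.6
```

```bash
python3 - <<'E'
from h import *
from workcell import env,grab_frame
s=env.state();rl(s)
d={n:grab_frame(n) for n in("wrist","scene","side")}
pickle.dump((s,d),open("f17.pkl","wb"))
cv2.imwrite("pics/sd17.png",cv2.resize(d["side"]["frame"][200:340,230:370,::-1],None,fx=4.2,fy=4.2,interpolation=cv2.INTER_CUBIC))
cv2.imwrite("pics/sc17.png",cv2.resize(d["scene"]["frame"][200:310,290:410,::-1],None,fx=5,fy=5,interpolation=cv2.INTER_CUBIC))
cv2.imwrite("pics/w17.png",d["wrist"]["frame"][:,:,::-1])
E
```

```text
t 22.30 along -85.6 lat 67.1 z 118.9 [ 0.1  0.1 -0. ] [-0.   -0.04 -0.02]
```

View pics/sd17.png

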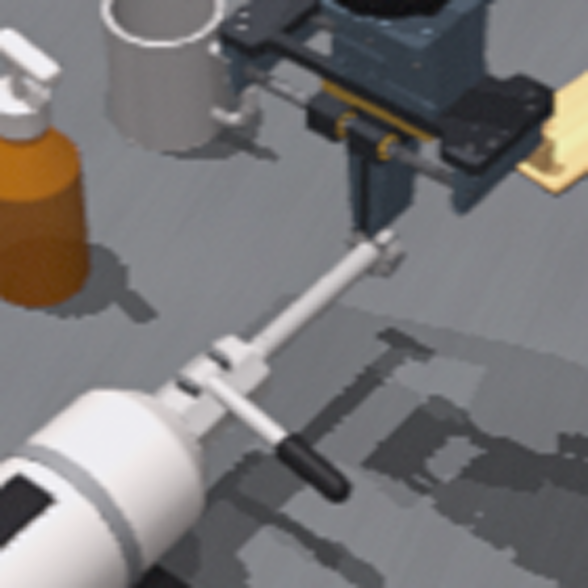

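View pics/sc17.png

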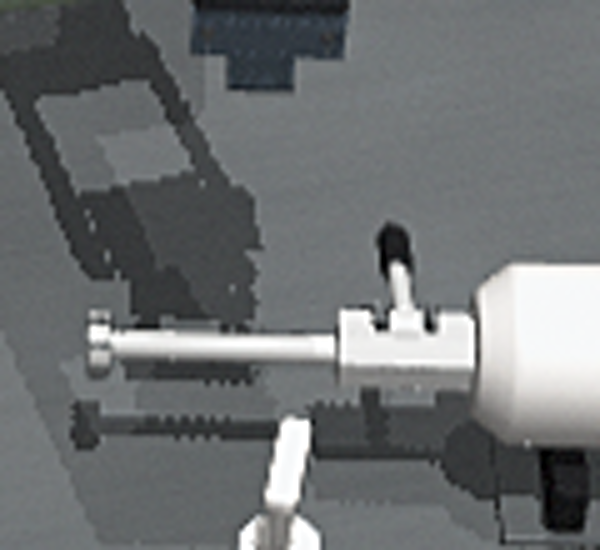

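View pics/w17.png

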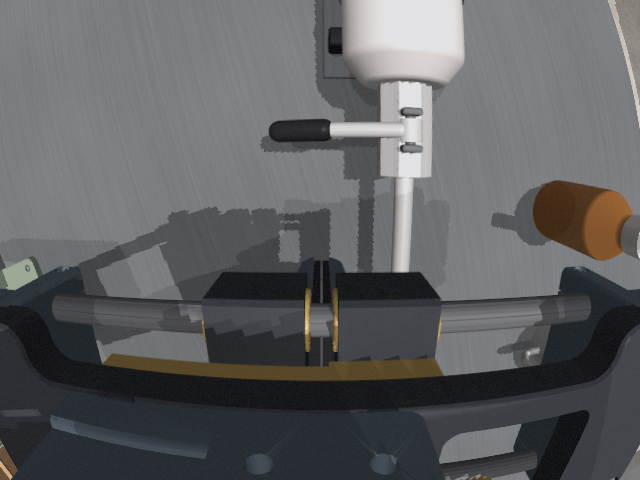

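```bash
python3 - <<'E'
from h import *
s,d=pickle.load(open("f17.pkl","rb"))
R=[]
for n,(x0,y0,x1,y1) in dict(scene=(360,242,378,262),side=(292,298,320,324)).items():
    g=d[n]["frame"][y0:y1,x0:x1].max(2)<45
    k,lab,st,ce=cv2.connectedComponentsWithStats(g.astype(np.uint8));i=1+st[1:,4].argmax();print(n,st[i]+[x0,y0,0,0,0],ce[i]+[x0,y0])
    R.append(ray(d[n],ce[i]+[x0,y0]))
X,e=tri(*R);q=X-H;print(X,e,"along",q@U,"lat",q@V,"up",q[2],"ang",np.degrees(np.arctan2(q[2],q@V)))
def pl(r):
    o,v=r;X=o+v*(((H-o)@U)/(v@U));q=X-H;return np.round([q@V,q[2],np.hypot(q@V,q[2]),np.degrees(np.arctan2(q[2],q@V))],1)
for p in [(270,131),(330,129)]: print(pl(wray(d["wrist"],s,p)))
c=lambda x,y:((x+.5)/5-.5+290,(y+.5)/5-.5+200)
c2=lambda x,y:((x+.5)/4.2-.5+230,(y+.5)/4.2-.5+200)
hd=tri(ray(d["scene"],c(97,344)),ray(d["side"],c2(383,248)));print("head",hd,"depth from mouth",(hd[0]-M)@U,"lat",(hd[0]-M)@V,"z",hd[0][2])
E
```

```text
scene [366 245   6  11  41] [368.17073171 249.17073171]
side [296 306  17  13  47] [303.89361702 313.        ]
[495.32006184 126.9050392   83.0297281 ] 2.3991692478247857 along 1.6344986126519636 lat 85.36011805478834 up -23.470271903921073 ang -15.373904512566698
[109.2 -28.7 113.  -14.7]
[ 60.4 -13.7  61.9 -12.8]
head (array([529.61625535, -60.44809546,  82.64605805]), np.float64(1.818110156396378)) depth from mouth -133.00758124860204 lat 0.7509782717566083 z 82.64605805079665
```

```bash
python3 -c "
from workcell import env
print(env.job_done(), env.state()['time_s'])"
```

```text
the job is handed in; nothing more can be done
the job is handed in; nothing more can be done
```

The shaft is in the mixer and clamped, and I handed the job in at about 22.4 s; no verdict is reported.

**What I did:** I took the steel shaft off the rest and fed it level into the socket. The catch gave way at about 9 N, and the drag after that was about 6 N. I felt the stop at about 78 mm and pressed to about 12.5 N in all, which is about 6.5 N on the stop. I then let go and pulled the lever over and down until it hit its end stop, where the push peaked at about 32 N.

**Last checks:**
- **Lever:** two fixed cameras put it at about −15°, and the wrist camera at −13 to −15°. That is fully down.
- **Shaft:** its head is where a depth of about 78 mm would put it, in line with the socket and sagging about 2 mm.
- **Robot:** clear of everything, with no force on the wrist.

**What disagreed or was not measured:**
- The lever's open angle measured about 57°, not the 65° stated. I aimed the push by the measured angle.
- Single force readings while feeding were noisy by about 1–2 N, so I confirmed the stop by the arm stalling and the wrist torque rising.
- As the jaws opened, the arm sprang forward about 3 mm. The shaft seems to have stayed in place, but the cameras cannot confirm that to better than a few millimetres.
- I could not read the clamp force or the stop pin directly.
- The cups, bottle and pitcher were never approached. The bottle and pitcher looked undisturbed in the later views, but I did not measure their positions again.

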